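# Set up the scan lift: hang the shelf, home it by feel, wind up three turns

## Task

Hang the blue shelf bracket on the scan lift's slotted post: push its two hooks into the upper two slots and lower it until it sits home. The lift has no scale, so then wind its crank down (counter-clockwise seen from above) until you feel the bottom stop, and from that stop wind it up exactly three full turns (clockwise). Leave the shelf hanging and the things round about where they are.

Things in the scene. Friction and masses are not known exactly. Their poses are not given: they have to be found in the camera images.
- lift: Scan lift, fixed on the desk: grey gear housing 110 x 250 mm, 60 mm high, with a slotted post on the left of its top and a hand crank on the right. Origin: centre of its underside; the slots look to -x, y is its left, z up. Post axis at y = +85 mm, crank axis at y = -85 mm. At the bottom stop the post's top is 175 mm above the desk.
- post_seat (a point): Point on the centre line of the post's front face where the bracket's origin lies (to about 1 mm, a slight droop apart) when it hangs home in the upper two slots; rises with the post; axes as the lift's. The post ends 74 mm above it.
- upper_slot (a point): Middle of the uppermost slot's bottom edge, on the post's front face (axes as the lift's), 42 mm above post_seat. The post is an aluminium U-channel 44 mm wide (y), 30 mm deep, its front plate 4 mm thick, hollow for 14 mm behind. Three slots one above the other, 13 mm wide, 20 mm high, bottom edges 32 mm apart.
- post_top (a point): Middle of the post's top end; rises and sinks with the post, only 3 mm for each crank turn.
- crank_axis (a point): Fixed point on the crank's vertical axis, at the height of crank_knob. Clockwise seen from above raises the post. The crank turns stiffly (about 3 N at the knob) and stays where it is left. At the start it stands 0.35 to 0.8 turns above the bottom stop; nothing shows where the stop will come: wound down, the crank goes hard there.
- crank_knob (a point): Point in the black crank knob: an upright round handle 25 mm thick, 51 mm high, that spins freely on its pin. The point lies on its centre line, 30 mm above its lower end, 21 mm below its top, about 118 mm above the desk. It runs on a level circle of 45 mm radius round crank_axis; the crank arm below it is 9 mm thick.
- bracket: Blue shelf bracket, 156 mm long, 220 g, standing on the desk the way up in which it is hung. Origin: foot of its flat mating face (flange 44 wide, 60 high, 5 mm thick), on the centre line; x points out of that face along the hooks, z up. A rib 12 mm thick (y), 40 mm high runs back to x = -74 mm, slopes down on a deck 76 mm wide, 13 mm high to x = -145 mm.
- bracket_hook (a point): Underside of the upper hook's neck where it leaves the mating face, 42 mm above the bracket's origin; the lower hook is alike, 32 mm below. Hooks are 7 mm wide, 8 mm high, 11 mm long; past a 5.5 mm gap the nose hangs 6 mm below the neck. They enter the slots with the bracket 6 to 12 mm above its seat; lowered, the necks rest on the slots' bottom edges.
- bracket_grip (a point): Where to grip the bracket from above, across its rib (12 mm thick along the bracket's y): 45 mm behind the mating face, 28 mm above the underside, 12 mm below the rib's top. Near the balance point.
- glue_stick: Yellow and red glue stick, 95 mm long, 24 mm thick, lying on the desk; bystander.
- loupe: Black loupe with a white rim, 42 mm across, 36 mm high; bystander.
- putty: Green lump of putty, 59 x 36 x 23 mm; bystander.

How it is judged:
On the way, in this order (a step that is already met when the one before it is completed fails the run):
1. the bracket hangs home in the upper two slots (distance between bracket and post_seat below 0.0055 m and z of bracket in the frame of post_seat below 0.0025 m and angle between bracket's own z axis and vertical below 0.1 rad), for 0.2 s.
2. the lift has been wound down to its bottom stop (within a tenth of a turn) (z of post_top in the frame of lift below 0.1753 m), for 0.1 s.
At the end, for the whole second after the job is handed in: The post stands three crank turns above its bottom stop, to within a twelfth of a turn (30 degrees of crank, 0.25 mm of height), and the bracket hangs at rest in the upper two slots: origin within 5.5 mm of its seat and less than 2.5 mm above it, tilted less than 0.1 rad (all of step 1 and z of post_top in the frame of lift between 0.18375 and 0.18425 m and linear speed of bracket below 0.02 m/s); the robot touches nothing.
It fails at once if a bystander (glue stick, loupe, putty) is pushed more than 3 cm (distance of any of glue_stick, loupe, putty from where it was at the start of the episode above 0.03 m).
It also fails if it takes over 72 s, if anything falls off the work surface, if the arm or the gripper's body presses on something with over 40 N, if the wrist force passes 120 N, or if a joint passes its speed limit or range.

## Robot

A 6-joint arm with a two-finger parallel gripper is mounted at the origin on a cart in front of the work surface, level with it; the furniture and walls round the work are solid. World frame = base frame: x ahead of the robot, y to its left, z up, the work surface at z = 0. Lengths are in m, angles in rad, forces in N, time in s.
With the tool pointing down it reaches from about 0.35 to 0.975 m from the base axis. Payload 4.9 kg.
Tool frame: the origin (TCP) lies on the mounting face of the last link; the fingertips stand 173 mm ahead of it and the grasp point (between the pads) lies 155 mm ahead of it; z points along the fingers, y is the direction in which the jaws open and shut (so a half turn about z gives the same grasp; the last joint's range is limited). The gripper opens to 85 mm and grips with 20 to 120 N. Pads are 22 mm wide; open, the fingers measure 114 mm over their backs; the gripper's body (76 mm by 85 mm) begins 54 mm behind the grasp point. The pads swing forward as they close: fully open they stand 13 mm farther back than shut.
Start: joints at [-1.288, 0.053, 1.613, -0, 1.476, -0.119], TCP at [0.244, -0.575, 0.405] pointing down, gripper open.
Joint ranges: [-3.01, 3.01], [-1.01, 2.22], [0.06, 2.58], [-1.02, 4.17], [0.09, 2.62], [-3.14, 3.14]. Speed limits (rad/s): [2.57, 2.57, 3.14, 3.14, 3.14, 3.14].

## Interface

Orientations are given as a rotation vector (axis times angle).
In Python, from station import ctrl gives the robot as it stands. The module is installed in compiled form; this text tells all that it offers.
- The arm moves only by the tool jog_arm, never from a script. Its argument "steps" is a list of rows, each a list of 2 entries, a list of its own where there are three numbers: the shift along the tool's x, y, z in cm, then the turn, a rotation vector about the tool's x, y, z in degrees. In form: [[[tx, ty, tz], [rx, ry, rz]], ...]. A call has 1 to 8 rows; each row shifts and turns the pose as measured when the row begins, along the tool's axes as they then stand; what a row does not reach is not made up. A row lasts 1/10 s, in which the tool goes at most 50 mm and 8.59 degrees, less where a joint would pass 70% of its speed; a pose out of reach is approached as far as the arm can. A call is refused whole if a number of a shift passes 5 or a number of a turn 8.59, either way. A call with a gripper value outside its range is refused whole. "fingers" is the gripper command: -1 is shut, 1 is fully open, values between are in proportion, set as the call begins (left out, the last holds). The fingers move at their own pace and stop on an object; "grip_force" is the grip in N (left out, the last holds). Time passes only in rows, so rows that do not move let the fingers close. It gives the time, the measured TCP pose, the force and the opening at its end, in the units of the state.
- ctrl.get_obs(): the state, without advancing time (a new reading comes with each control period).
- ctrl.get_image(name): name is "scene" or "side" or "wrist"; returns the picture (384x512x3 uint8, red, green, blue); there is no depth.
- ctrl.camera_info(name): a dict with "K" (3x3 intrinsics, pixels), "camera_from_world" (4x4, takes a point from world to camera coordinates). Camera axes: x right, y up, looking along -z (the intrinsics and any distortion apply to the point x, -y, -z); pixel columns grow to the right and rows downward; lengths in m; the calibration is good to about 2 mm. The wrist camera is an equidistant fisheye: a pixel r from the principal point sees the ray r / f radians off the axis. A picture is of the moment at which its call begins: read the wrist's pose just before it. camera_info takes no time and is no camera call; for the wrist camera it gives the pose at the moment of the call.
- ctrl.finish_job(): hands the job in, once; it reports no verdict.
The state is a dict: "t": time; "q": joint angles; "dq": joint speeds; "effort": joint torques, N m; "tool_pos": TCP position; "tool_rot": TCP orientation; "contact_force": force on the tool from outside, world axes, zero at the start; "wrist_torque": the same for the moment, N m; "opening": finger opening in m.
Only numpy, scipy, OpenCV 4.12 (cv2) and the standard library are available. Lean on these libraries where they do the work, as an engineer would, in place of code of your own. Each camera call takes 0.05 s, during which the arm holds its last target.

## Working session

There is one attempt and no reset: what is moved stays moved. The work goes in short steps, Python scripts to look and compute and a tool call to move; the robot and the scene stay as the last step left them, time stands still between calls to the robot, and variables do not carry over. Pictures are saved under pics/ and viewed, and the job is handed in when it is done.

Besides the shell and the picture viewer there is one more tool, called as a command line: name --argument value ..., lists and objects as JSON in quotes. jog_arm: Moves the arm, as the interface text tells. Its arguments: {"type":"object","properties":{"steps":{"type":"array","items":{"type":"array"}},"fingers":{"type":"number"},"grip_force":{"type":"number"}},"required":["steps"]}

```bash
mkdir -p pics; cat > h.py <<'E'
import numpy as np, cv2
from station import ctrl
from scipy.spatial.transform import Rotation as R
def snap(n,f):
    im=ctrl.get_image(n); cv2.imwrite('pics/'+f,im[:,:,::-1]); return im
def crop(im,r,f,s=4):
    x0,y0,x1,y1=r; c=im[y0:y1,x0:x1,::-1]; cv2.imwrite('pics/'+f,cv2.resize(c,None,fx=s,fy=s,interpolation=cv2.INTER_CUBIC))
def ray(ci,px):
    K=np.array(ci['K']);T=np.array(ci['camera_from_world']);d=np.array([(px[0]-K[0,2])/K[0,0],-(px[1]-K[1,2])/K[1,1],-1.])
    Ri=T[:3,:3].T; return -Ri@T[:3,3],Ri@d
def onz(ci,px,z):
    o,d=ray(ci,px); return o+d*(z-o[2])/d[2]
def proj(ci,p):
    K=np.array(ci['K']);T=np.array(ci['camera_from_world']);c=T[:3,:3]@np.array(p)+T[:3,3]
    return np.array([K[0,2]+K[0,0]*c[0]/-c[2],K[1,2]-K[1,1]*c[1]/-c[2]])
E
python3 - <<'E'
from h import *
print(ctrl.get_obs())
for n in ['scene','side','wrist']:
    snap(n,n+'0.png'); print(n,ctrl.camera_info(n))
E
```

```text
{'t': 0.0, 'q': array([-1.28797404e+00,  5.33524912e-02,  1.61430490e+00, -6.64555525e-06,
        1.47600823e+00, -1.18986473e-01]), 'dq': array([-1.81472157e-03,  5.89606493e-04,  8.84314246e-04, -4.96525891e-04,
       -1.45981073e-03,  7.64315216e-05]), 'effort': array([-4.00331346e-04, -3.93683052e+01, -3.70174956e+01, -1.10913165e-04,
        7.02421035e-03, -4.46780874e-06]), 'tool_pos': array([ 0.24435804, -0.57495457,  0.40345885]), 'tool_rot': array([-3.07638009e+00, -6.26511211e-01,  2.76618765e-04]), 'contact_force': array([-0.01942041, -0.49928847,  0.17816185]), 'wrist_torque': array([ 0.0597973 , -0.05878442,  0.01251834]), 'opening': 0.08569352556074228}
scene {'K': array([[479.16274413,   0.        , 251.80756361],
       [  0.        , 479.16274413, 195.04160572],
       [  0.        ,   0.        ,   1.        ]]), 'camera_from_world': array([[-0.7658603 , -0.64296379,  0.00745435,  0.38847078],
       [ 0.27328056, -0.31497799,  0.90890407, -0.29064044],
       [-0.58204444,  0.69813067,  0.41693864, -1.2191918 ],
       [ 0.        ,  0.        ,  0.        ,  1.
[... 179 characters left out ...]
'camera_from_world': array([[ 0.99737985, -0.07195668,  0.00746076, -0.55369705],
       [ 0.03262201,  0.53940938,  0.84141151, -0.08638422],
       [-0.06456958, -0.8389635 ,  0.54034342, -1.31883209],
       [ 0.        ,  0.        ,  0.        ,  1.        ]])}
wrist {'K': array([[297.31863964,   0.        , 257.27624474],
       [  0.        , 297.31863964, 191.61933429],
       [  0.        ,   0.        ,   1.        ]]), 'camera_from_world': array([[ 0.39069927, -0.92051764, -0.00116453, -0.62495699],
       [ 0.87358747,  0.37117869, -0.31475595,  0.03965492],
       [ 0.29017066,  0.1219576 ,  0.94917192, -0.37994084],
       [ 0.        ,  0.        ,  0.        ,  1.        ]])}
```

View pics/scene0.png

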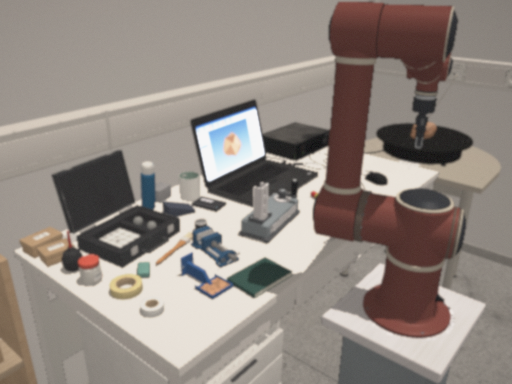

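View pics/side0.png

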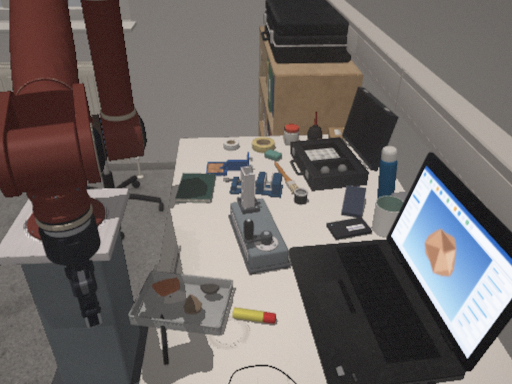

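View pics/wrist0.png

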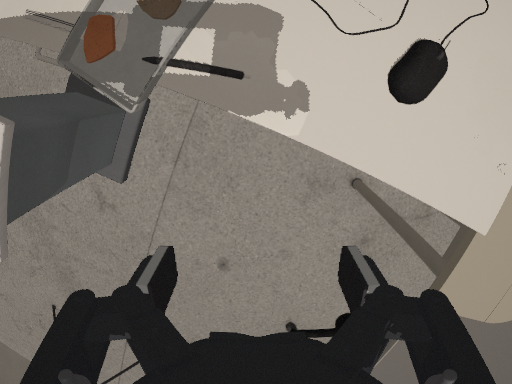

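```bash
python3 - <<'E'
import cv2
a=cv2.imread('pics/scene0.png');b=cv2.imread('pics/side0.png')
def c(im,r,f,s):
    x0,y0,x1,y1=r; cv2.imwrite('pics/'+f,cv2.resize(im[y0:y1,x0:x1],None,fx=s,fy=s,interpolation=cv2.INTER_CUBIC))
c(a,(170,170,310,300),'s1.png',5.5)
c(b,(190,135,330,280),'d1.png',5)
E
```

```text
(no output)
```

View pics/s1.png

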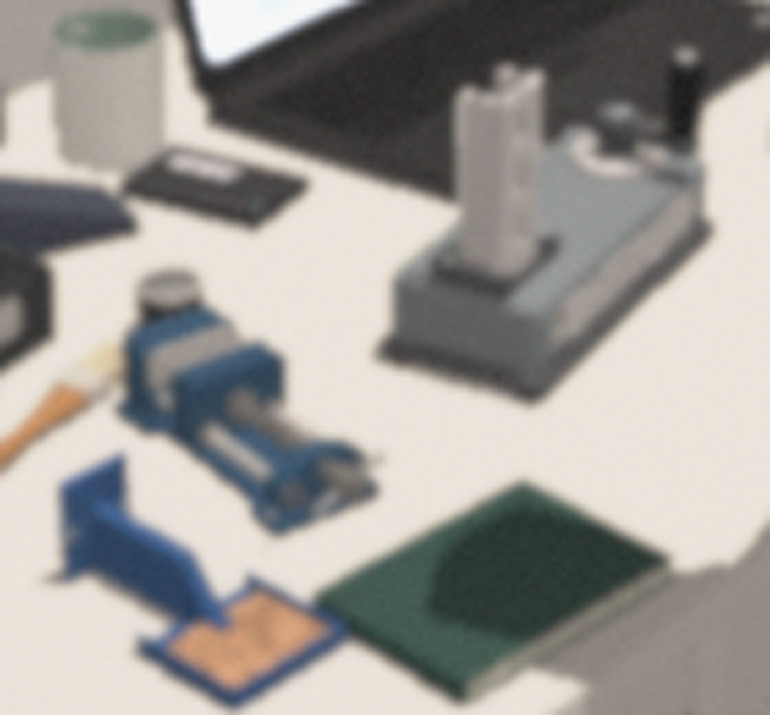

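View pics/d1.png

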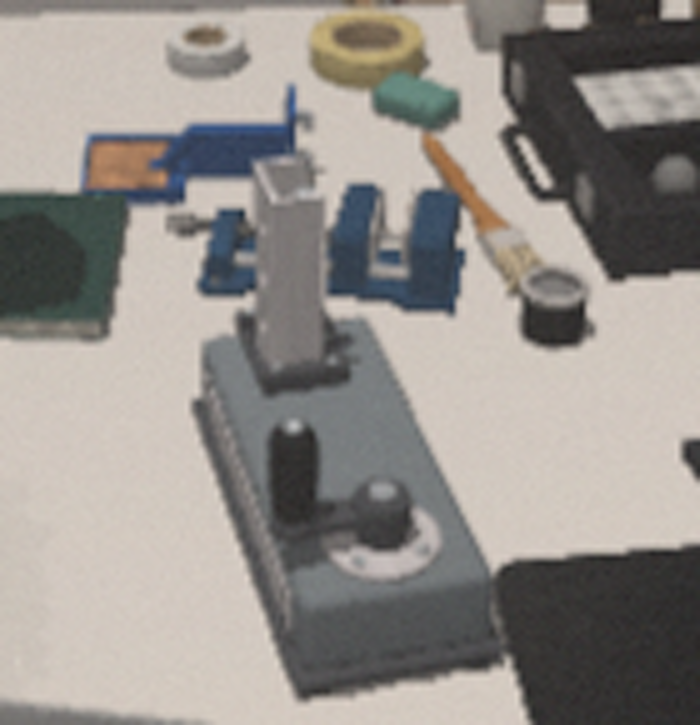

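```bash
python3 - <<'E'
from h import *
s=ctrl.camera_info('scene');d=ctrl.camera_info('side')
S=lambda u,v:(170+u/5.5-.41,170+v/5.5-.41)
D=lambda u,v:(190+u/5-.4,135+v/5-.4)
for n,p in dict(corner=(535,398),right=(710,232),left=(382,352)).items(): print(n,onz(s,S(*p),0))
for n,p in dict(c1=(300,695),c2=(500,655),c3=(195,405)).items(): print('side',n,onz(d,D(*p),0))
def tri(a,b):
    o1,d1=ray(s,S(*a));o2,d2=ray(d,D(*b))
    A=np.stack([d1,-d2],1);x=np.linalg.lstsq(A,o2-o1,rcond=None)[0]
    print(o1+d1*x[0],o2+d2*x[1])
tri((687,55),(292,428)) # knob top
tri((620,112),(382,490)) # hub top
tri((545,72),(255,165)) # post top front right?
# bracket flange
print('br flange bottom', onz(s,S(65,580),0), 'tops', onz(s,S(62,487),.06),onz(s,S(122,457),.06))
print('side flange top',onz(d,D(291,88),.06),'deck near?', onz(d,D(84,200),0),onz(d,D(180,203),0),onz(d,D(88,138),.013))
print('deck scene',onz(s,S(235,706),0),onz(s,S(140,650),.013),onz(s,S(350,632),.013),onz(s,S(250,580),.013))
print('loupe',onz(d,D(553,345),0),'putty',onz(d,D(415,120),0),'glue',onz(d,(255,315),.012))
E
```

```text
corner [ 0.47577629 -0.03689832  0.        ]
right [ 0.5221971  -0.27921652  0.        ]
left [ 0.57850858 -0.01986617  0.        ]
side c1 [ 0.51549771 -0.26579466  0.        ]
side c2 [ 0.61876259 -0.24323166  0.        ]
side c3 [ 0.46773373 -0.0182601   0.        ]
[ 0.51510842 -0.23252246  0.14186619] [ 0.51387324 -0.23300038  0.1411435 ]
[ 0.55800693 -0.223896    0.09381052] [ 0.55853335 -0.22369283  0.09413359]
[ 0.49934781 -0.06949725  0.18755662] [ 0.50351722 -0.06789617  0.19054904]
br flange bottom [0.54381889 0.26506062 0.        ] tops [0.53755388 0.26846274 0.06      ] [0.53563113 0.229155   0.06      ]
side flange top [0.5393911  0.25950887 0.06      ] deck near? [0.39727037 0.22026398 0.        ] [0.46178266 0.21248813 0.        ] [0.399306   0.28212751 0.013     ]
deck scene [0.40389053 0.28408456 0.        ] [0.45725775 0.29447042 0.013     ] [0.39014826 0.21736554 0.013     ] [0.4583513  0.21697329 0.013     ]
loupe [0.68748662 0.03037276 0.        ] putty [0.63126555 0.31779485 0.        ] glue [ 0.51928039 -0.40985934  0.012     ]
```

```bash
cat >> h.py <<'E'
def pose():
    o=ctrl.get_obs(); return np.array(o['tool_pos']),R.from_rotvec(o['tool_rot'])
def down(yaw): # tool pointing down, tool x at world yaw (deg)
    a=np.radians(yaw); return R.from_matrix(np.array([[np.cos(a),np.sin(a),0],[np.sin(a),-np.cos(a),0],[0,0,-1]]))
def plan(pos,rot,n,start=None):
    """n equal rows from current pose to target; rounded"""
    p,r=start or pose(); rows=[]
    dv=(np.array(pos)-p)/n; dr=(r.inv()*rot).as_rotvec()/n
    for i in range(n):
        rows.append([np.round(r.inv().apply(dv)*100,2).tolist(),np.round(np.degrees(dr),2).tolist()]); r=r*R.from_rotvec(dr)
    print(rows)
E
python3 - <<'E'
from h import *
p,r=pose();print(r.as_matrix().round(3))
ci=ctrl.camera_info('wrist');T=ci['camera_from_world'];print(r.inv().apply(-T[:3,:3].T@T[:3,3]-p), r.inv().as_matrix()@T[:3,:3].T)
plan([.45,-.16,.50],down(11),8+2)
E
```

```text
[[ 0.92   0.391 -0.   ]
 [ 0.391 -0.92   0.002]
 [ 0.    -0.002 -1.   ]]
[0.08164829 0.00067778 0.03136146] [[-4.37327034e-04  9.49117598e-01  3.14921569e-01]
 [ 9.99999821e-01  5.43852272e-04 -2.50388713e-04]
 [-4.08919145e-04  3.14921403e-01 -9.49117665e-01]]
[[[3.52, -3.02, -0.96], [-0.01, -0.0, 1.2]], [[3.45, -3.09, -0.96], [-0.01, -0.0, 1.2]], [[3.39, -3.16, -0.96], [-0.01, -0.0, 1.2]], [[3.32, -3.23, -0.96], [-0.01, -0.0, 1.2]], [[3.25, -3.3, -0.96], [-0.01, -0.0, 1.2]], [[3.18, -3.37, -0.96], [-0.01, -0.0, 1.2]], [[3.11, -3.43, -0.96], [-0.01, -0.0, 1.2]], [[3.04, -3.5, -0.96], [-0.01, -0.0, 1.2]], [[2.96, -3.56, -0.96], [-0.01, -0.0, 1.2]], [[2.89, -3.62, -0.96], [-0.01, -0.0, 1.2]]]
```

jog_arm --steps '[[[3.5,-3.0,-1.0],[0,0,1.2]],[[3.5,-3.1,-1.0],[0,0,1.2]],[[3.4,-3.2,-1.0],[0,0,1.2]],[[3.3,-3.2,-1.0],[0,0,1.2]],[[3.3,-3.3,-1.0],[0,0,1.2]],[[3.2,-3.4,-1.0],[0,0,1.2]],[[3.1,-3.4,-1.0],[0,0,1.2]],[[3.0,-3.5,-1.0],[0,0,1.2]]]'

```text
t: 0.95
tool_pos: [0.413, -0.2361, 0.4812]
tool_rot: [-3.113, -0.337, 0.005]
contact_force: [0.2, -1.0, 0.2]
opening: 0.0854
```

jog_arm --steps '[[[3.0,-3.6,-1.0],[0,0,1.2]],[[2.9,-3.6,-1.0],[0,0,1.2]],[[0,0,0],[0,0,0]],[[0,0,0],[0,0,0]]]'

```text
t: 1.35
tool_pos: [0.4583, -0.1449, 0.5039]
tool_rot: [-3.119, -0.284, 0.0]
contact_force: [-0.5, 0.4, -0.1]
opening: 0.0856
```

```bash
python3 - <<'E'
from h import *
p,r=pose();print(p,r.as_matrix().round(3))
snap('wrist','w1.png'); print(ctrl.get_obs()['t'])
E
```

```text
[ 0.45834889 -0.14491099  0.50393198] [[ 0.984  0.18  -0.001]
 [ 0.18  -0.984  0.01 ]
 [ 0.001 -0.01  -1.   ]]
1.4
```

View pics/w1.png

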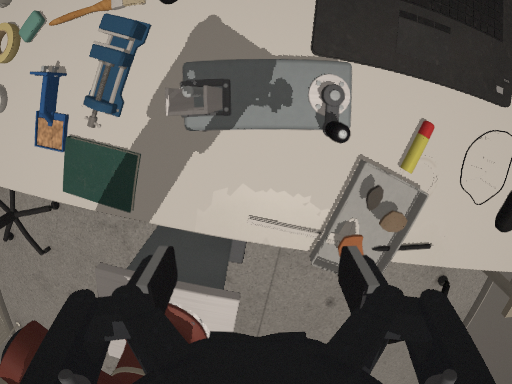

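```bash
python3 - <<'E'
import cv2
a=cv2.imread('pics/w1.png')
def c(im,r,f,s):
    x0,y0,x1,y1=r; cv2.imwrite('pics/'+f,cv2.resize(im[y0:y1,x0:x1],None,fx=s,fy=s,interpolation=cv2.INTER_CUBIC))
c(a,(20,55,120,155),'w1b.png',6)
c(a,(160,50,360,150),'w1l.png',4)
E
```

```text
(no output)
```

View pics/w1b.png

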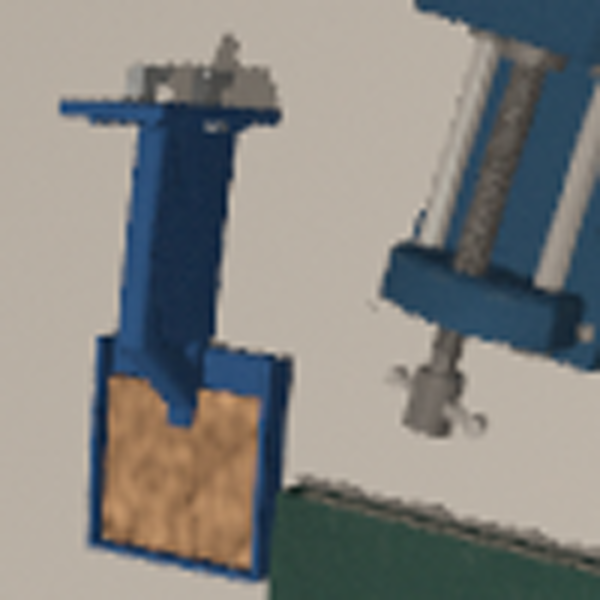

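View pics/w1l.png

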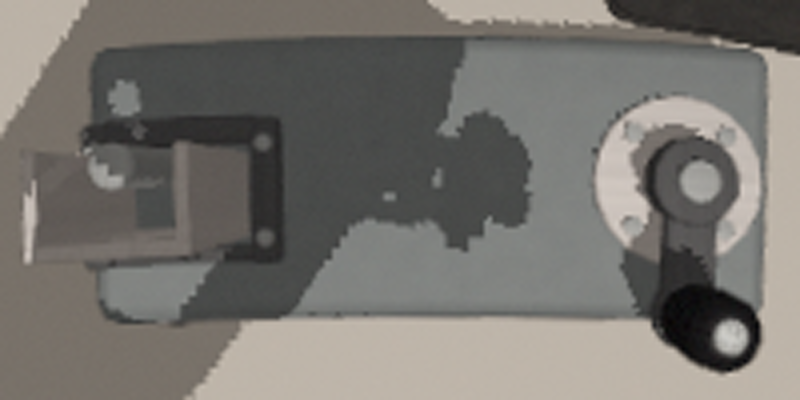

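```bash
cat >> h.py <<'E'
def wray(ci,px):
    K=np.array(ci['K']);T=np.array(ci['camera_from_world']);v=np.array([px[0]-K[0,2],px[1]-K[1,2]])/K[0,0]
    th=np.linalg.norm(v); u=v/max(th,1e-9); d=np.array([u[0]*np.sin(th),-u[1]*np.sin(th),-np.cos(th)])
    Ri=T[:3,:3].T; return -Ri@T[:3,3],Ri@d
def wonz(ci,px,z):
    o,d=wray(ci,px); return o+d*(z-o[2])/d[2]
def wproj(ci,p):
    K=np.array(ci['K']);T=np.array(ci['camera_from_world']);c=T[:3,:3]@np.array(p)+T[:3,3]
    v=np.array([c[0],-c[1]]);th=np.arctan2(np.linalg.norm(v),-c[2]);v=v/np.linalg.norm(v)*th*K[0,0]
    return K[:2,2]+v
E
python3 - <<'E'
from h import *
w=ctrl.camera_info('wrist')
B=lambda u,v:(20+u/6-.42,55+v/6-.42)
L=lambda u,v:(160+u/4-.38,50+v/4-.38)
for n,p,z in [('fl L',(60,103),.06),('fl R',(281,110),.06),('dk bl',(90,545),.013),('dk br',(265,580),.013),('dk tl',(98,340),.013),('dk tr',(290,358),.013),('rib tl',(137,122),.04),('rib tr',(160,122),.04),('rib bl',(122,350),.04),('rib br',(147,345),.04)]: print(n,wonz(w,B(*p),z).round(4))
for n,p,z in [('knobtop',(733,337),.139),('hubtop',(700,181),.094),('post LB front?',(30,262),.1765),('post R front',(188,255),.1765),('post RB',(180,140),.1765),('house corner bl',(104,318),.06),('house br',(765,312),.06),('tl',(92,55),.06),('tr',(766,58),.06)]: print(n,wonz(w,L(*p),z).round(4))
E
```

```text
fl L [0.5441 0.2671 0.06  ]
fl R [0.5429 0.1803 0.06  ]
dk bl [0.4025 0.2879 0.013 ]
dk br [0.4005 0.2104 0.013 ]
dk tl [0.4694 0.286  0.013 ]
dk tr [0.4696 0.2035 0.013 ]
rib tl [0.5388 0.2517 0.04  ]
rib tr [0.5389 0.2421 0.04  ]
rib bl [0.4712 0.2509 0.04  ]
rib br [0.4733 0.2404 0.04  ]
knobtop [ 0.5165 -0.2316  0.139 ]
hubtop [ 0.5608 -0.2232  0.094 ]
post LB front? [ 0.506  -0.0402  0.1765]
post R front [ 0.5136 -0.081   0.1765]
post RB [ 0.5419 -0.0743  0.1765]
house corner bl [ 0.477  -0.0346  0.06  ]
house br [ 0.5227 -0.2651  0.06  ]
tl [ 0.5691 -0.0159  0.06  ]
tr [ 0.6119 -0.2462  0.06  ]
```

```bash
python3 - <<'E'
from h import *
plan([.49,.247,.34],down(0),10)
E
```

```text
[[[1.02, -3.78, 1.68], [-0.06, -0.0, 1.03]], [[0.95, -3.8, 1.68], [-0.06, -0.0, 1.03]], [[0.88, -3.82, 1.67], [-0.06, -0.0, 1.03]], [[0.81, -3.84, 1.67], [-0.06, -0.0, 1.03]], [[0.74, -3.86, 1.67], [-0.06, -0.0, 1.03]], [[0.67, -3.87, 1.66], [-0.06, -0.0, 1.03]], [[0.6, -3.88, 1.66], [-0.06, -0.0, 1.03]], [[0.53, -3.89, 1.65], [-0.06, -0.0, 1.03]], [[0.46, -3.91, 1.65], [-0.06, -0.0, 1.03]], [[0.39, -3.92, 1.64], [-0.06, -0.0, 1.03]]]
```

jog_arm --steps '[[[1.0,-3.8,1.0],[-0.1,0,1.0]],[[0.9,-3.8,1.5],[-0.1,0,1.0]],[[0.9,-3.8,1.7],[-0.1,0,1.0]],[[0.8,-3.8,1.7],[-0.1,0,1.0]],[[0.7,-3.9,1.7],[-0.1,0,1.0]],[[0.7,-3.9,1.7],[-0.1,0,1.0]],[[0.6,-3.9,1.7],[0,0,1.0]],[[0.5,-3.9,1.7],[0,0,1.0]]]' --fingers 0.2

```text
t: 2.2
tool_pos: [0.4873, 0.1624, 0.3717]
tool_rot: [3.136, 0.007, 0.003]
contact_force: [0.8, -0.6, -0.2]
opening: 0.0513
```

jog_arm --steps '[[[0.5,-3.9,1.7],[0,0,1.0]],[[0.4,-3.9,1.7],[0,0,1.0]],[[0,0,0],[0,0,0]],[[0,0,0],[0,0,0]]]'

```text
t: 2.6
tool_pos: [0.4975, 0.2403, 0.3294]
tool_rot: [3.132, -0.057, -0.011]
contact_force: [-0.5, -0.2, 0.2]
opening: 0.0512
```

```bash
python3 - <<'E'
from h import *
p,r=pose();print(p,r.as_matrix().round(3))
im=snap('wrist','w2.png'); print(ctrl.get_obs()['t'])
E
```

```text
[0.49749474 0.24031649 0.32936093] [[ 0.999 -0.037 -0.007]
 [-0.037 -0.999 -0.009]
 [-0.007  0.009 -1.   ]]
2.65
```

View pics/w2.png

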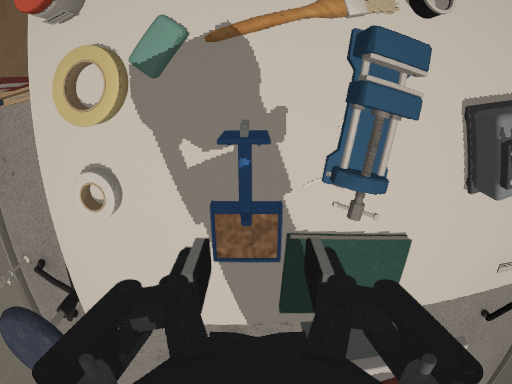

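```bash
python3 - <<'E'
import cv2
a=cv2.imread('pics/w2.png')
def c(im,r,f,s):
    x0,y0,x1,y1=r; cv2.imwrite('pics/'+f,cv2.resize(im[y0:y1,x0:x1],None,fx=s,fy=s,interpolation=cv2.INTER_CUBIC))
c(a,(200,115,290,270),'w2b.png',3.8)
E
```

```text
(no output)
```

View pics/w2b.png

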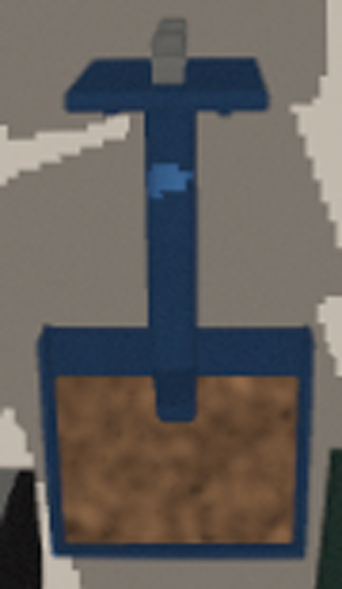

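```bash
python3 - <<'E'
from h import *
w=ctrl.camera_info('wrist')
B=lambda u,v:(200+u/3.8-.37,115+v/3.8-.37)
for n,p,z in [('fl L',(65,97),.06),('fl R',(267,97),.06),('fbL',(95,60),0),('fbR',(255,60),0),('dk bl',(52,556),.013),('dk br',(305,556),.013),('dk tl',(40,330),.013),('dk tr',(312,330),.013),('rib tl',(148,112),.04),('rib tr',(196,112),.04),('rib bl',(148,366),.04),('rib br',(196,368),.04)]: print(n,wonz(w,B(*p),z).round(4))
E
```

```text
fl L [0.5434 0.2682 0.06  ]
fl R [0.5414 0.2254 0.06  ]
fbL [0.5439 0.2677 0.    ]
fbR [0.542  0.2255 0.    ]
dk bl [0.4018 0.2899 0.013 ]
dk br [0.399  0.2151 0.013 ]
dk tl [0.4735 0.2862 0.013 ]
dk tr [0.4705 0.2127 0.013 ]
rib tl [0.5359 0.2519 0.04  ]
rib tr [0.5354 0.2409 0.04  ]
rib bl [0.473  0.2555 0.04  ]
rib br [0.472  0.2437 0.04  ]
```

```bash
python3 - <<'E'
from h import *
plan([.4977,.2487,.24],down(-2.6),2)
E
```

```text
[[[0.04, -0.48, 4.45], [0.26, 0.22, 0.23]], [[0.02, -0.46, 4.45], [0.26, 0.22, 0.23]]]
```

jog_arm --steps '[[[0.04,-0.5,3.5],[0.26,0.22,0.23]],[[0.02,-0.45,3.5],[0.26,0.22,0.23]],[[0,0,1],[0,0,0]],[[0,0,0],[0,0,0]],[[0,0,0],[0,0,0]]]'

```text
t: 3.15
tool_pos: [0.5019, 0.2422, 0.2529]
tool_rot: [-3.138, 0.088, -0.015]
contact_force: [0.2, 0.3, 0.3]
opening: 0.0512
```

```bash
python3 - <<'E'
from h import *
p,r=pose();print(p,r.as_matrix().round(3))
plan([.4977,.2487,.183],down(-2.6),3)
E
```

```text
[0.50193299 0.24224111 0.25289251] [[ 0.998 -0.056  0.009]
 [-0.056 -0.998  0.002]
 [ 0.009 -0.002 -1.   ]]
[[[-0.17, -0.2, 2.33], [-0.04, -0.18, -0.21]], [[-0.17, -0.2, 2.33], [-0.04, -0.18, -0.21]], [[-0.16, -0.21, 2.33], [-0.04, -0.18, -0.21]]]
```

jog_arm --steps '[[[-0.4,-0.65,1],[0,-0.3,-0.4]],[[0,0,1],[0,0,0]],[[0,0,0],[0,0,0]],[[0,0,0],[0,0,0]]]'

```text
t: 3.55
tool_pos: [0.5, 0.2494, 0.2363]
tool_rot: [-3.136, 0.078, -0.017]
contact_force: [0.5, -0.1, -0.2]
opening: 0.0511
```

```bash
python3 - <<'E'
from h import *
p,r=pose();print(p,r.as_matrix().round(4))
plan([.4977,.2487,.183],down(-2.6),3)
E
```

```text
[0.50003974 0.24935588 0.23629561] [[ 0.9987 -0.0494  0.0112]
 [-0.0495 -0.9988  0.0045]
 [ 0.011  -0.0051 -0.9999]]
[[[-0.1, 0.03, 1.78], [-0.1, -0.21, -0.08]], [[-0.09, 0.03, 1.78], [-0.1, -0.21, -0.08]], [[-0.08, 0.03, 1.78], [-0.1, -0.21, -0.08]]]
```

jog_arm --steps '[[[-0.2,0.05,1.5],[-0.3,-0.65,-0.2]],[[-0.1,0,1.5],[0,0,0]],[[-0.1,0,1.5],[0,0,0]],[[0,0,0.3],[0,0,0]],[[0,0,0],[0,0,0]]]'

```text
t: 4.05
tool_pos: [0.4953, 0.2491, 0.1832]
tool_rot: [3.14, -0.071, -0.005]
contact_force: [-0.5, 0.4, 0.4]
opening: 0.0514
```

```bash
python3 - <<'E'
from h import *
p,r=pose();print(p,r.as_matrix().round(4))
plan([.4977,.2487,.183],down(-2.6),1)
snap('wrist','w3.png')
E
```

```text
[0.49528393 0.24913838 0.18323973] [[ 0.999  -0.0451 -0.0029]
 [-0.0452 -0.999  -0.0012]
 [-0.0029  0.0013 -1.    ]]
[[[0.24, 0.03, 0.02], [0.08, 0.16, 0.01]]]
```

View pics/w3.png

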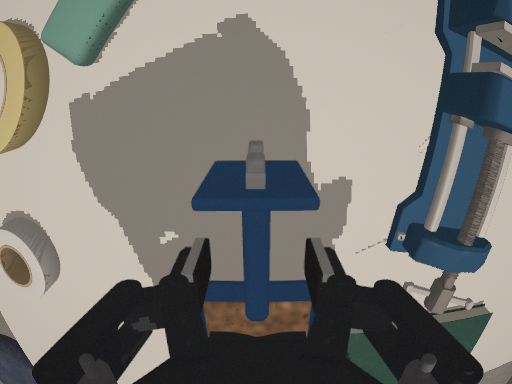

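jog_arm --steps '[[[0.2,0,0],[0,0,0]],[[0,0,0],[0,0,0]],[[0,0,0],[0,0,0]],[[0,0,0],[0,0,0]],[[0,0,0],[0,0,0]],[[0,0,0],[0,0,0]]]' --fingers -1 --grip_force 70

```text
t: 4.7
tool_pos: [0.4978, 0.2491, 0.1844]
tool_rot: [3.14, -0.071, -0.002]
contact_force: [0.4, 0.5, -2.0]
opening: 0.0107
```

```bash
python3 - <<'E'
from h import *
o=ctrl.get_obs();print(o['contact_force'],o['wrist_torque'],o['opening'])
p,r=pose();print(p,r.as_matrix().round(4))
E
```

```text
[ 0.37382266  0.47885747 -1.97491556] [ 0.04988074 -0.02538387  0.02619642] 0.010723989623901342
[0.49784252 0.24909636 0.1844017 ] [[ 9.99e-01 -4.52e-02 -1.20e-03]
 [-4.52e-02 -9.99e-01 -7.00e-04]
 [-1.10e-03  7.00e-04 -1.00e+00]]
```

jog_arm --steps '[[[0,0,-1.5],[0,0,0]],[[0,0,-3.5],[0,0,0]],[[0,0,-4],[0,0,0]],[[0,0,-4],[0,0,0]],[[0,0,-2.5],[0,0,0]],[[0,0,0],[0,0,0]],[[0,0,0],[0,0,0]]]'

```text
t: 5.4
tool_pos: [0.4964, 0.2487, 0.3475]
tool_rot: [3.139, -0.071, -0.006]
contact_force: [-0.1, 0.7, -2.7]
opening: 0.0108
```

```bash
python3 - <<'E'
from h import *
o=ctrl.get_obs();print(o['contact_force'],o['wrist_torque'],o['opening'])
p,r=pose();print(p,r.as_matrix().round(4))
plan([.395,-.075,.33],down(11),9)
snap('wrist','w4.png')
E
```

```text
[-0.05236841  0.6899769  -2.70024567] [-2.59340788e-02 -3.67748462e-02  9.03122921e-05] 0.01078768071179434
[0.49641354 0.24874016 0.34753345] [[ 0.999  -0.045  -0.0037]
 [-0.045  -0.999  -0.0016]
 [-0.0037  0.0018 -1.    ]]
[[[-0.96, 3.64, 0.2], [0.01, 0.02, -1.51]], [[-1.06, 3.62, 0.2], [0.01, 0.02, -1.51]], [[-1.15, 3.59, 0.2], [0.01, 0.02, -1.51]], [[-1.25, 3.56, 0.2], [0.01, 0.02, -1.51]], [[-1.34, 3.52, 0.2], [0.01, 0.02, -1.51]], [[-1.43, 3.49, 0.2], [0.01, 0.02, -1.51]], [[-1.52, 3.45, 0.2], [0.01, 0.02, -1.51]], [[-1.62, 3.41, 0.2], [0.01, 0.02, -1.51]], [[-1.7, 3.36, 0.2], [0.01, 0.02, -1.51]]]
```

View pics/w4.png

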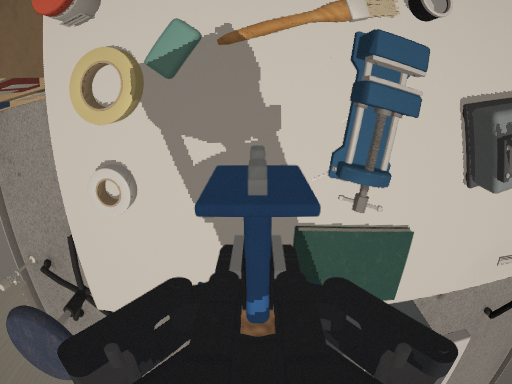

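Bracket is held level, flange square in view at (258,210). Move to pre-insertion.

jog_arm --steps '[[[-1.0,3.6,0.1],[0,0,-1.5]],[[-1.1,3.6,0.2],[0,0,-1.5]],[[-1.2,3.6,0.2],[0,0,-1.5]],[[-1.3,3.5,0.2],[0,0,-1.5]],[[-1.4,3.5,0.2],[0,0,-1.5]],[[-1.5,3.5,0.2],[0,0,-1.5]],[[-1.5,3.4,0.2],[0,0,-1.5]],[[-1.6,3.4,0.2],[0,0,-1.5]]]'

```text
t: 6.25
tool_pos: [0.3975, -0.0436, 0.3155]
tool_rot: [-3.126, -0.287, 0.049]
contact_force: [1.0, 0.6, -2.4]
opening: 0.0111
```

jog_arm --steps '[[[-1.4,2.8,0.2],[0,0,-1.5]],[[0,0,0],[0,0,0]],[[0,0,0],[0,0,0]],[[0,0,0],[0,0,0]]]'

```text
t: 6.65
tool_pos: [0.3848, -0.0768, 0.3057]
tool_rot: [-3.116, -0.317, 0.068]
contact_force: [-0.7, 0.3, -3.1]
opening: 0.0111
```

```bash
python3 - <<'E'
from h import *
p,r=pose();print(p,r.as_matrix().round(4))
im=snap('wrist','w5.png')
crop(im,(170,100,350,260),'w5c.png',4)
E
```

```text
[ 0.38475691 -0.07675211  0.30566046] [[ 0.9786  0.201  -0.0441]
 [ 0.2013 -0.9795  0.0042]
 [-0.0424 -0.013  -0.999 ]]
```

View pics/w5.png

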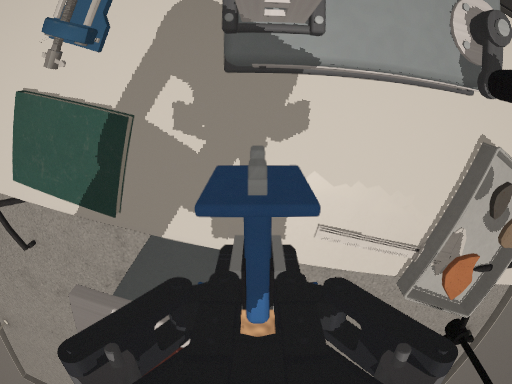

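View pics/w5c.png

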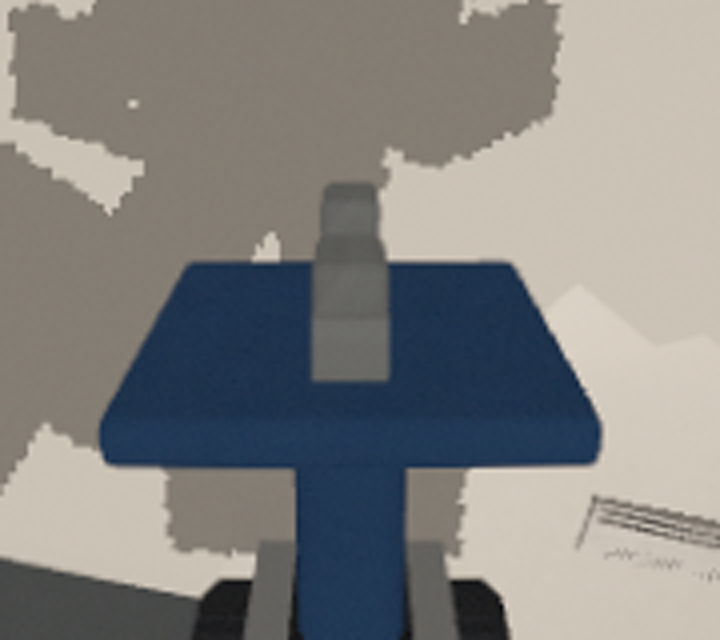

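```bash
python3 - <<'E'
from h import *
p,r=pose();w=ctrl.camera_info('wrist')
C=lambda u,v:(170+u/4-.38,100+v/4-.38)
def tf(px):
    o,d=wray(w,px); return r.inv().apply(o-p),r.inv().apply(d)
for a,b in [((100,424),(601,424)),((190,263),(514,263))]:
    o,da=tf(C(*a));_,db=tf(C(*b)); da/=da[2];db/=db[2]
    # width 44 mm in tool
    s=.044/abs(da[1]-db[1]); print(o+da*s,o+db*s)
plan([.385,-.077,.31],down(11),1)
for z in (.128,.125,.13):
  for q in [(100,424),(601,424)]:
    o,d=tf(C(*q)); print(z,o+d*(z-o[2])/d[2])
o,d=tf(C(350,382)); print('neck-top base',o+d*(.134-o[2])/d[2])
E
```

```text
[ 0.04477114 -0.02143378  0.12738488] [0.04474302 0.02256622 0.12738488]
[ 0.04493864 -0.02120719  0.18777504] [0.04491642 0.02279281 0.18777504]
[[[-0.01, 0.05, -0.44], [-0.74, 2.44, 0.65]]]
0.128 [ 0.04453397 -0.02157458  0.128     ]
0.128 [0.04450567 0.02270723 0.128     ]
0.125 [ 0.04569065 -0.0208879   0.125     ]
0.125 [0.04566323 0.02201951 0.125     ]
0.13 [ 0.04376285 -0.02203237  0.13      ]
0.13 [0.04373397 0.02316571 0.13      ]
neck-top base [0.04639749 0.00052194 0.134     ]
```

jog_arm --steps '[[[0,0,-3],[-0.7,2.4,0.6]],[[0,0,-3.5],[0,0,0]],[[0,0,-3],[0,0,0]],[[0,0,-1],[0,0,0]],[[0,0,0],[0,0,0]],[[0,0,0],[0,0,0]]]'

```text
t: 7.3
tool_pos: [0.3872, -0.0714, 0.4093]
tool_rot: [-3.12, -0.318, 0.01]
contact_force: [-0.5, -0.1, -3.1]
opening: 0.0109
```

```bash
python3 - <<'E'
from h import *
p,r=pose();print(p,r.as_matrix().round(4))
im=snap('wrist','w6.png')
crop(im,(190,0,370,140),'w6c.png',4.4)
E
```

```text
[ 0.38716269 -0.07143806  0.40927114] [[ 0.9794  0.2018 -0.0071]
 [ 0.2018 -0.9794  0.005 ]
 [-0.006  -0.0063 -1.    ]]
```

View pics/w6c.png

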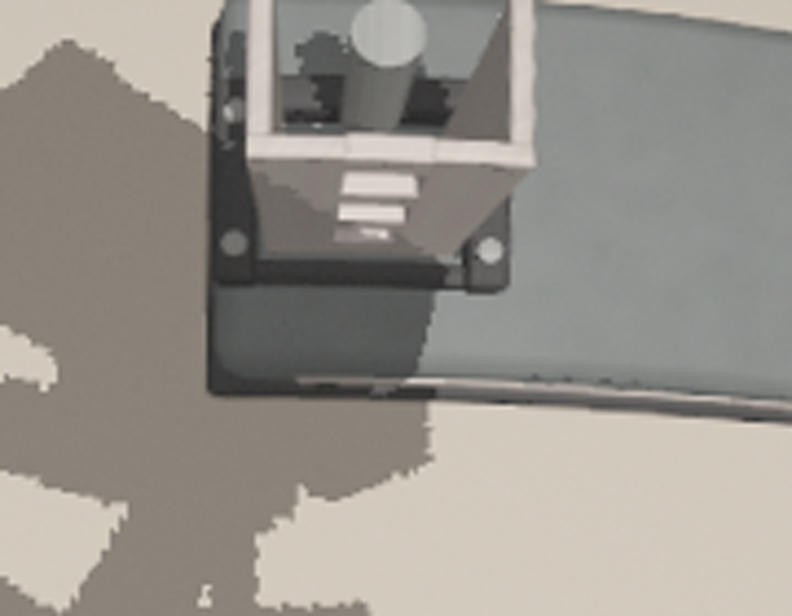

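```bash
python3 - <<'E'
from h import *
w=ctrl.camera_info('wrist')
C=lambda u,v:(190+u/4.4-.39,0+v/4.4-.39)
for z in (.1755,.1765,.178):
  a=wonz(w,C(248,157),z);b=wonz(w,C(535,166),z);c=(a+b)/2
  print(z,a.round(4),b.round(4),np.linalg.norm(a-b),c, np.degrees(np.arctan2(b[0]-a[0],a[1]-b[1])))
  top=(a+b)/2
# front-face lower edge on base & slot bottoms
for q,z in [((378,195),.1765-.074+.042),((371,221),.1765-.074+.010)]: print(wonz(w,C(*q),z))
for q in [(208,393),(0,0)]: print(wonz(w,C(*q),0))
E
```

```text
0.1755 [ 0.5051 -0.0386  0.1755] [ 0.5135 -0.0812  0.1755] 0.04337706426257933 [ 0.50928686 -0.05986854  0.1755    ] 11.07403851104148
0.1765 [ 0.5049 -0.0387  0.1765] [ 0.5132 -0.081   0.1765] 0.04316174640472825 [ 0.5090772  -0.05984605  0.1765    ] 11.074038511041374
0.178 [ 0.5046 -0.0388  0.178 ] [ 0.5129 -0.0808  0.178 ] 0.04283876961795161 [ 0.50876272 -0.05981232  0.178     ] 11.074038511041369
[ 0.50871973 -0.05944631  0.1445    ]
[ 0.50886685 -0.05975116  0.1125    ]
[ 0.46847787 -0.02665492  0.        ]
[0.57568895 0.05701515 0.        ]
```

```bash
python3 - <<'E'
from h import *
plan([.41,-.0785,.30],down(11.1),3)
E
```

```text
[[[0.73, 0.41, 3.62], [-0.13, 0.13, 0.18]], [[0.72, 0.4, 3.62], [-0.13, 0.13, 0.18]], [[0.71, 0.39, 3.63], [-0.13, 0.13, 0.18]]]
```

jog_arm --steps '[[[0.7,0.4,3.4],[-0.4,0.4,0.5]],[[0.7,0.4,3.2],[0,0,0]],[[0.7,0.4,2.5],[0,0,0]],[[0,0,0],[0,0,0]],[[0,0,0],[0,0,0]]]'

```text
t: 7.85
tool_pos: [0.4084, -0.0778, 0.3083]
tool_rot: [-3.122, -0.305, 0.013]
contact_force: [0.5, 0.5, -1.9]
opening: 0.0114
```

```bash
python3 - <<'E'
from h import *
p,r=pose();print(p,r.as_matrix().round(4))
plan([.4353,-.0737,.2965],down(11.1),1)
E
```

```text
[ 0.40843843 -0.07779575  0.30830528] [[ 0.981   0.1936 -0.0088]
 [ 0.1937 -0.9811  0.0034]
 [-0.008  -0.005  -1.    ]]
[[[2.72, 0.12, 1.16], [-0.29, 0.46, 0.07]]]
```

jog_arm --steps '[[[0.8,0.04,0.4],[-0.3,0.5,0]],[[0.9,0.04,0.4],[0,0,0]],[[0.9,0.04,0.4],[0,0,0]],[[0,0,0],[0,0,0]],[[0,0,0],[0,0,0]]]'

```text
t: 8.35
tool_pos: [0.4374, -0.0736, 0.2993]
tool_rot: [3.123, 0.306, 0.012]
contact_force: [0.3, 0.1, -2.9]
opening: 0.0105
```

```bash
python3 - <<'E'
from h import *
p,r=pose();print(p,r.as_matrix().round(4))
plan([.4353,-.0737,.2965],down(11.1),1)
im=snap('wrist','w7.png')
crop(im,(170,30,350,230),'w7c.png',3)
for n,rr in [('scene',(200,160,320,260)),('side',(190,120,310,240))]:
    im=snap(n,n+'1.png');crop(im,rr,n+'1c.png',5)
E
```

```text
[ 0.43738829 -0.07364129  0.29933837] [[ 0.981   0.1939  0.0082]
 [ 0.1939 -0.981  -0.0024]
 [ 0.0076  0.004  -1.    ]]
[[[-0.21, -0.04, 0.28], [0.23, -0.43, 0.08]]]
```

View pics/w7c.png

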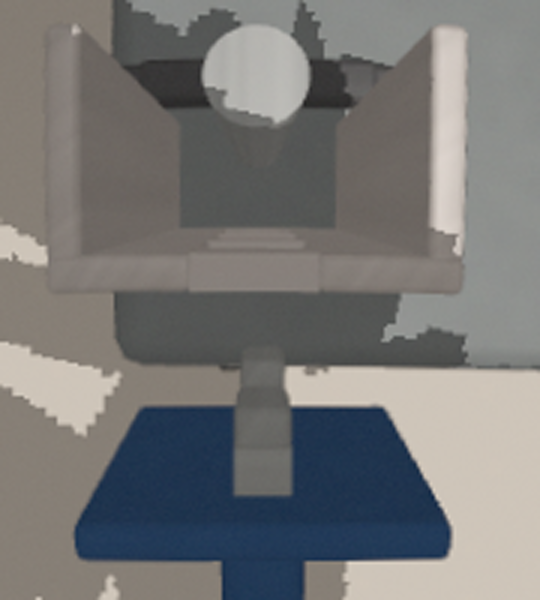

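View pics/scene1c.png

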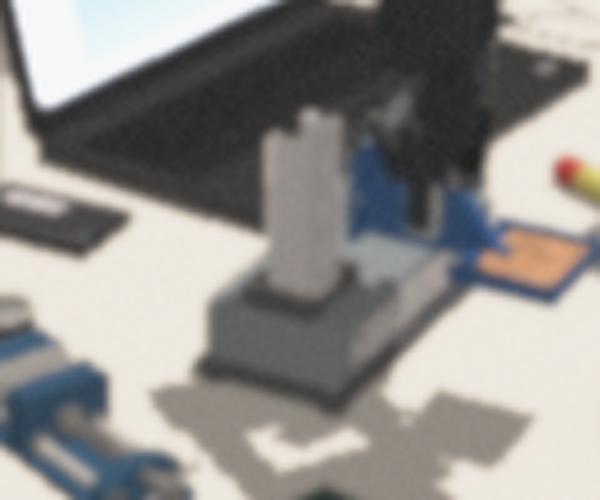

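View pics/side1c.png

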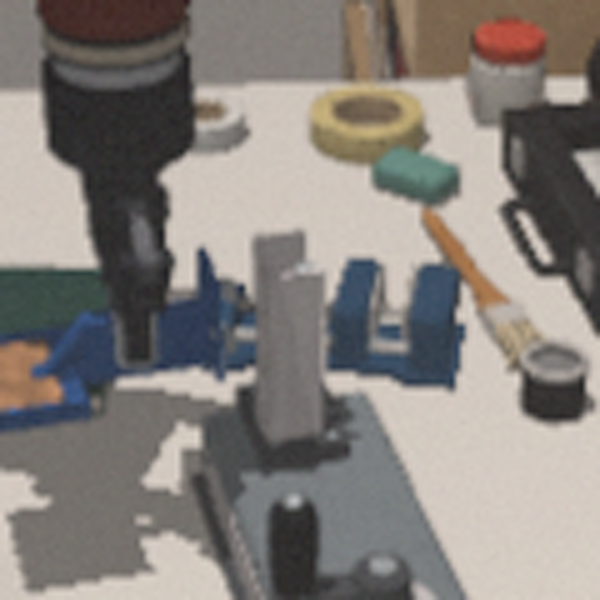

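```bash
python3 - <<'E'
from h import *
p,r=pose()
d=ctrl.camera_info('side');s=ctrl.camera_info('scene')
for zt in (.1844,.1878):
  for nm,off in [('toplow y-',(0.045,.0225,zt-.06)),('toplow y+',(0.045,-.0215,zt-.06)),('bot y-',(.045,.0225,zt)),('bot y+',(.045,-.0215,zt)),('nosetip',(.056,.0005,zt-.05))]:
    P=p+r.apply(off); a=proj(d,P);b=proj(s,P)
    print(zt,nm,P.round(4),'side',((a+.4-[190,120])*5).round(0),'scene',((b+.4-[200,160])*5).round(0))
# post top front corners
for z in (.1755,.178):
  for q in [(.505,-.0387),(.5132,-.081)]:
    a=proj(d,[*q,z]);b=proj(s,[*q,z]);print(z,'side',((a+.4-[190,120])*5).round(0),'scene',((b+.4-[200,160])*5).round(0))
E
```

```text
0.1844 toplow y- [ 0.4864 -0.0874  0.1752] side [224. 285.] scene [379. 131.]
0.1844 toplow y+ [ 0.4779 -0.0442  0.175 ] side [206. 244.] scene [347. 156.]
0.1844 bot y- [ 0.4869 -0.0875  0.1152] side [227. 381.] scene [376. 217.]
0.1844 bot y+ [ 0.4784 -0.0443  0.115 ] side [210. 339.] scene [344. 244.]
0.1844 nosetip [ 0.4931 -0.0637  0.1652] side [236. 278.] scene [347. 154.]
0.1878 toplow y- [ 0.4865 -0.0874  0.1718] side [224. 291.] scene [379. 136.]
0.1878 toplow y+ [ 0.478  -0.0442  0.1716] side [206. 250.] scene [347. 161.]
0.1878 bot y- [ 0.487  -0.0875  0.1118] side [228. 386.] scene [376. 222.]
0.1878 bot y+ [ 0.4784 -0.0444  0.1116] side [210. 344.] scene [344. 249.]
0.1878 nosetip [ 0.4931 -0.0637  0.1618] side [236. 283.] scene [347. 159.]
0.1755 side [256. 237.] scene [307. 146.]
0.1755 side [275. 277.] scene [339. 122.]
0.178 side [256. 233.] scene [307. 142.]
0.178 side [275. 273.] scene [339. 118.]
```

jog_arm --steps '[[[0.2,-0.08,0.25],[0.2,-0.4,0]],[[0,0,0],[0,0,0]],[[0,0,0],[0,0,0]]]'

```text
t: 8.8
tool_pos: [0.4386, -0.0725, 0.2969]
tool_rot: [3.126, 0.305, 0.001]
contact_force: [-0.4, 0.0, -1.7]
opening: 0.0106
```

```bash
python3 - <<'E'
from h import *
p,r=pose();print(p,r.as_matrix().round(4))
plan([.4647,-.0676,.2965],down(11.1),1)
im=snap('wrist','w8.png')
crop(im,(170,30,350,230),'w8c.png',3)
E
```

```text
[ 0.43860067 -0.0725294   0.29692334] [[ 9.812e-01  1.931e-01  8.000e-04]
 [ 1.931e-01 -9.812e-01 -5.000e-04]
 [ 7.000e-04  7.000e-04 -1.000e+00]]
[[[2.66, 0.02, 0.04], [0.04, -0.04, 0.03]]]
```

View pics/w8c.png

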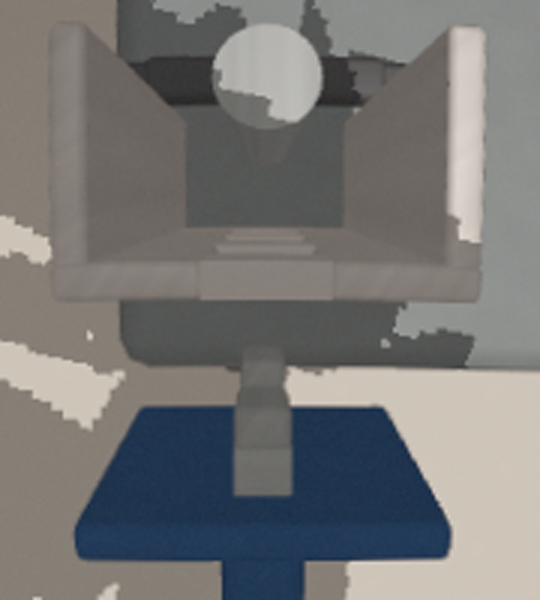

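jog_arm --steps '[[[0.5,0.02,0],[0,0,0]],[[0.6,0.02,0],[0,0,0]],[[0.5,0,0],[0,0,0]],[[0.3,0,0],[0,0,0]],[[0,0,0],[0,0,0]]]'

```text
t: 9.35
tool_pos: [0.4592, -0.069, 0.297]
tool_rot: [3.126, 0.304, 0.002]
contact_force: [0.2, -0.6, -2.7]
opening: 0.011
```

```bash
python3 - <<'E'
from h import *
p,r=pose();print(p,r.as_matrix().round(4))
plan([.4647,-.0676,.2965],down(11.1),1)
im=snap('wrist','w9.png')
crop(im,(170,30,350,230),'w9c.png',3)
E
```

```text
[ 0.45917335 -0.06899823  0.29697406] [[ 9.812e-01  1.929e-01  1.300e-03]
 [ 1.929e-01 -9.812e-01 -5.000e-04]
 [ 1.200e-03  7.000e-04 -1.000e+00]]
[[[0.57, -0.03, 0.05], [0.04, -0.07, 0.02]]]
```

View pics/w9c.png

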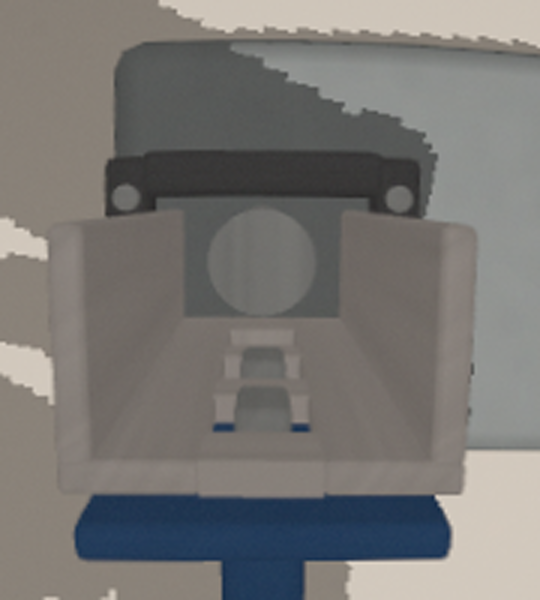

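jog_arm --steps '[[[0.3,0,0],[0,0,0]],[[0.3,0,0],[0,0,0]],[[0,0,0],[0,0,0]]]'

```text
t: 9.7
tool_pos: [0.4644, -0.0679, 0.2966]
tool_rot: [3.126, 0.304, -0.008]
contact_force: [-1.1, 0.1, -2.1]
opening: 0.011
```

```bash
python3 - <<'E'
from h import *
p,r=pose();print(p,r.as_matrix().round(4))
im=snap('wrist','w10.png')
crop(im,(170,30,350,230),'w10c.png',3)
E
```

```text
[ 0.46440756 -0.06791736  0.29661093] [[ 9.813e-01  1.926e-01 -4.800e-03]
 [ 1.926e-01 -9.813e-01 -1.000e-03]
 [-4.900e-03  1.000e-04 -1.000e+00]]
```

View pics/w10c.png

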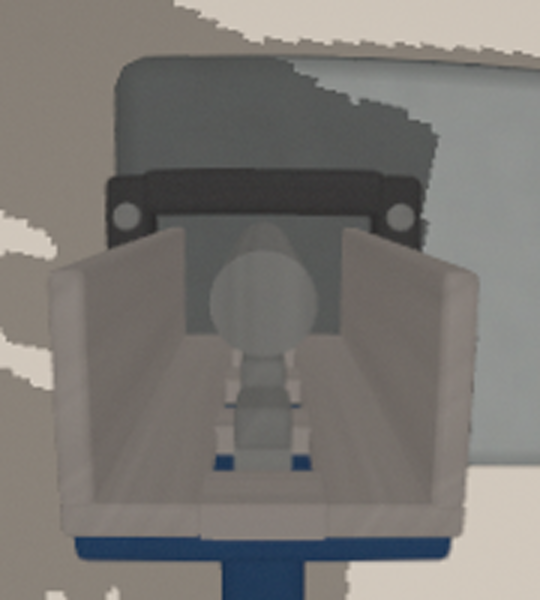

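jog_arm --steps '[[[0.2,0,0],[0,0,0]],[[0.1,0,0],[0,0,0]]]'

```text
t: 9.95
tool_pos: [0.4658, -0.0677, 0.2962]
tool_rot: [3.126, 0.303, -0.022]
contact_force: [-7.1, -1.9, 0.7]
opening: 0.0111
```

jog_arm --steps '[[[-0.05,0,0.3],[0,0,0]],[[0,0,0.3],[0,0,0]],[[0,0,0.2],[0,0,0]],[[0,0,0],[0,0,0]]]'

```text
t: 10.35
tool_pos: [0.4654, -0.0678, 0.2878]
tool_rot: [3.126, 0.303, -0.02]
contact_force: [-0.8, -1.4, -1.9]
opening: 0.0107
```

```bash
python3 - <<'E'
from h import *
p,r=pose();print(p,r.as_matrix().round(4),ctrl.get_obs()['wrist_torque'])
E
```

```text
[ 0.46539873 -0.06778128  0.2877505 ] [[ 9.814e-01  1.918e-01 -1.240e-02]
 [ 1.918e-01 -9.814e-01 -1.900e-03]
 [-1.260e-02 -5.000e-04 -9.999e-01]] [0.05275514 0.05207212 0.0083374 ]
```

jog_arm --steps '[[[0,0,0.15],[0,0.7,0]],[[0,0,0.1],[0,0,0]],[[0,0,0.1],[0,0,0]],[[0,0,0],[0,0,0]]]'

```text
t: 10.75
tool_pos: [0.4648, -0.0681, 0.2872]
tool_rot: [-3.126, -0.302, 0.011]
contact_force: [-1.7, -0.1, -3.7]
opening: 0.011
```

jog_arm --steps '[[[0,0,0.2],[0,0,0]],[[0,0,0.2],[0,0,0]],[[0,0,0],[0,0,0]]]'

```text
t: 11.05
tool_pos: [0.465, -0.0681, 0.2873]
tool_rot: [-3.126, -0.303, 0.014]
contact_force: [-2.8, -0.2, -3.2]
opening: 0.0108
```

```bash
python3 - <<'E'
from h import *
p,r=pose();print(p,r.as_matrix().round(4),ctrl.get_obs()['wrist_torque'])
im=snap('wrist','w11.png')
crop(im,(170,30,350,230),'w11c.png',3)
E
```

```text
[ 0.46500558 -0.06811421  0.28728728] [[ 9.813e-01  1.922e-01 -8.800e-03]
 [ 1.922e-01 -9.814e-01  3.000e-04]
 [-8.500e-03 -1.900e-03 -1.000e+00]] [-0.00142005  0.34019557 -0.07102184]
```

View pics/w11c.png

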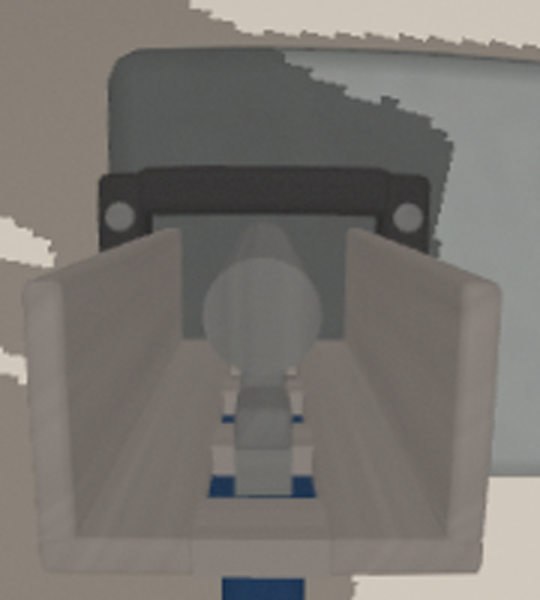

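jog_arm --steps '[[[0,0,0.4],[0,0,0]],[[0,0,0.4],[0,0,0]]]'

```text
t: 11.3
tool_pos: [0.4656, -0.0684, 0.2857]
tool_rot: [-3.125, -0.304, 0.019]
contact_force: [-20.4, 3.8, 26.6]
opening: 0.0111
```

```bash
python3 - <<'E'
from h import *
p,r=pose();print(p,r.as_matrix().round(4),ctrl.get_obs()['wrist_torque'])
for n,rr in [('scene',(200,160,320,260)),('side',(190,120,310,240))]:
    im=snap(n,n+'2.png');crop(im,rr,n+'2c.png',5)
E
```

```text
[ 0.46558802 -0.06838697  0.28572025] [[ 9.811e-01  1.930e-01 -1.220e-02]
 [ 1.930e-01 -9.812e-01  1.000e-04]
 [-1.200e-02 -2.500e-03 -9.999e-01]] [0.67999008 2.2871688  0.01377586]
```

View pics/scene2c.png

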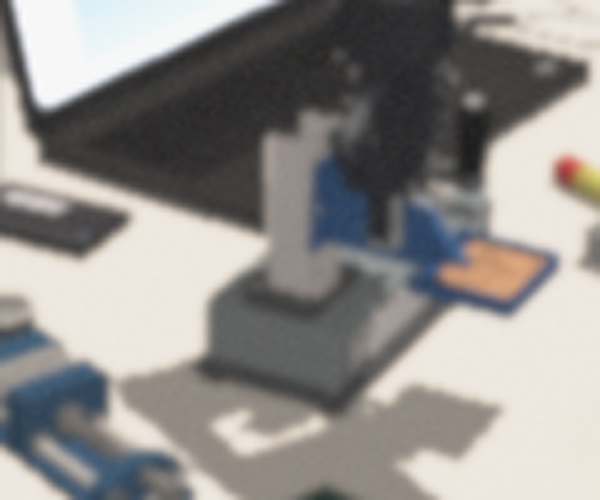

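View pics/side2c.png

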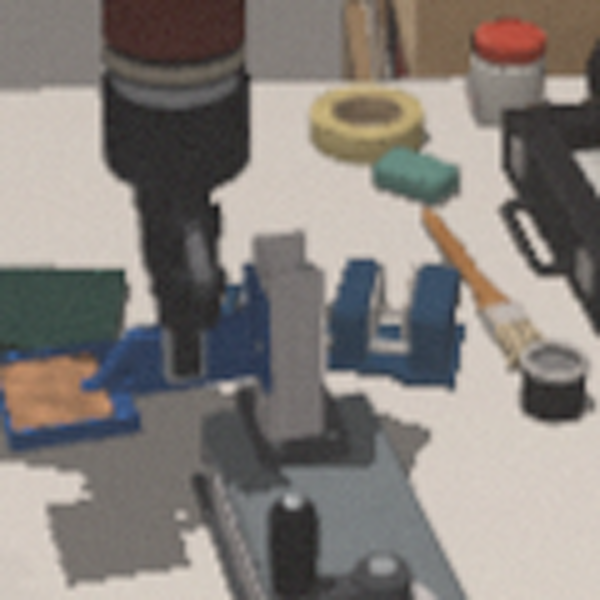

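jog_arm --steps '[[[-0.05,0,-0.15],[0,0.3,0]],[[0,0,0],[0,0,0]]]'

```text
t: 11.6
tool_pos: [0.4649, -0.0685, 0.288]
tool_rot: [-3.125, -0.305, 0.012]
contact_force: [-2.6, -0.6, -1.1]
opening: 0.011
```

```bash
python3 - <<'E'
from h import *
p,r=pose();print(p,r.as_matrix().round(4),ctrl.get_obs()['wrist_torque'])
E
```

```text
[ 0.46488981 -0.0685168   0.28796141] [[ 9.811e-01  1.932e-01 -7.600e-03]
 [ 1.932e-01 -9.812e-01  6.000e-04]
 [-7.300e-03 -2.000e-03 -1.000e+00]] [-0.04993713  0.21898526 -0.00631873]
```

Release, opening moderately.

jog_arm --steps '[[[0,0,0],[0,0,0]],[[0,0,0],[0,0,0]],[[0,0,0],[0,0,0]],[[0,0,0],[0,0,0]]]' --fingers 0.1

```text
t: 12.0
tool_pos: [0.4663, -0.0687, 0.2888]
tool_rot: [3.127, 0.305, -0.002]
contact_force: [-0.2, -0.1, 0.1]
opening: 0.0467
```

jog_arm --steps '[[[-0.2,0,-2],[0,0,0]],[[-0.2,0,-3.5],[0,0,0]],[[0,0,-4],[0,0,0]],[[0,0,-2],[0,0,0]],[[0,0,0],[0,0,0]],[[0,0,0],[0,0,0]]]'

```text
t: 12.6
tool_pos: [0.4626, -0.0694, 0.4061]
tool_rot: [-3.126, -0.305, 0.003]
contact_force: [0.6, -0.1, -1.3]
opening: 0.047
```

```bash
python3 - <<'E'
from h import *
p,r=pose();print(p,r.as_matrix().round(4))
im=snap('wrist','w12.png')
for n,rr in [('scene',(200,160,320,260)),('side',(190,120,310,240))]:
    im=snap(n,n+'3.png');crop(im,rr,n+'3c.png',5)
E
```

```text
[ 0.46255454 -0.06937915  0.4061216 ] [[ 9.811e-01  1.936e-01 -1.900e-03]
 [ 1.936e-01 -9.811e-01  7.000e-04]
 [-1.700e-03 -1.100e-03 -1.000e+00]]
```

View pics/w12.png

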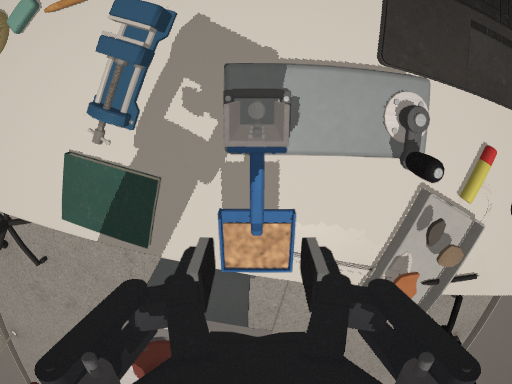

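View pics/side3c.png

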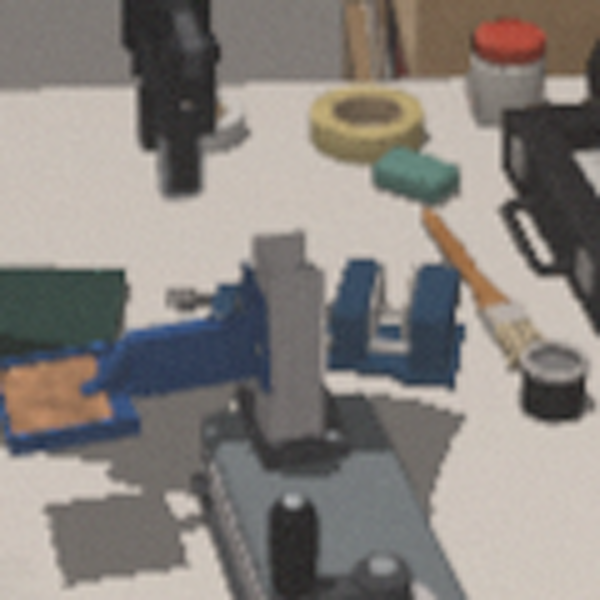

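View pics/scene3c.png

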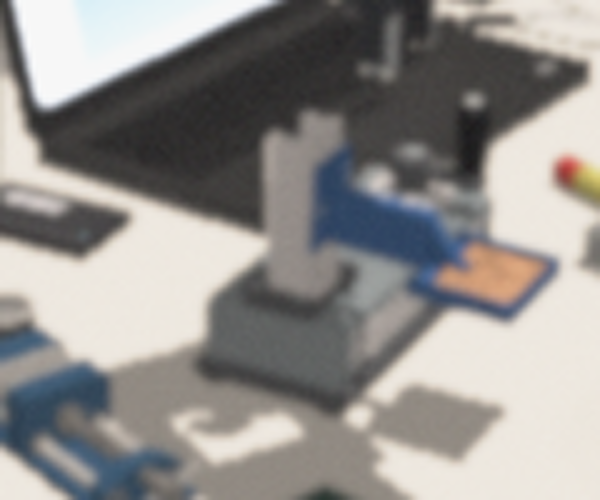

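```bash
python3 - <<'E'
from h import *
im=cv2.imread('pics/w12.png')[:,:,::-1]
crop(im,(370,80,460,200),'w12k.png',5)
crop(im,(210,80,310,280),'w12b.png',3)
E
```

```text
(no output)
```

View pics/w12k.png

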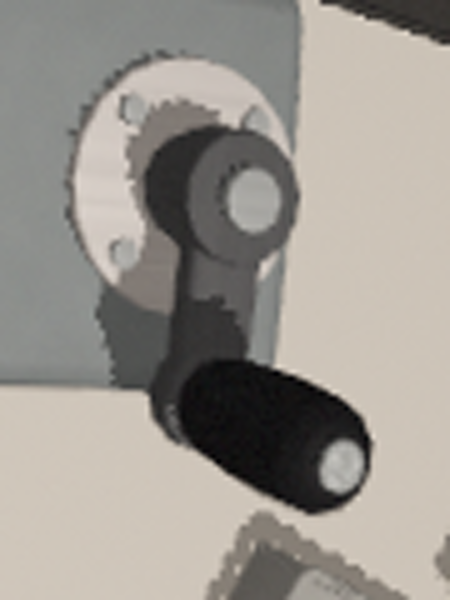

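View pics/w12b.png

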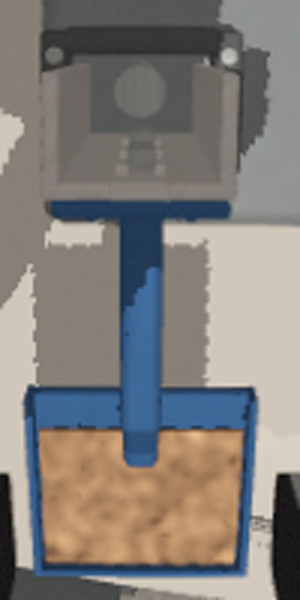

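```bash
python3 - <<'E'
from h import *
w=ctrl.camera_info('wrist')
C=lambda u,v:(370+u/5-.4,80+v/5-.4)
k=wonz(w,C(342,465),.139);h=wonz(w,C(255,200),.094)
print(k,h,np.linalg.norm((k-h)[:2]),np.degrees(np.arctan2(*(k-h)[1::-1])))
plan([k[0],k[1],.34],down(11),5)
E
```

```text
[ 0.51588593 -0.22953273  0.139     ] [ 0.55982824 -0.22166286  0.094     ] 0.04464148264953163 -169.84623041033345
[[[0.44, 3.35, 1.28], [-0.03, 0.05, 0.03]], [[0.44, 3.35, 1.29], [-0.03, 0.05, 0.03]], [[0.44, 3.35, 1.29], [-0.03, 0.05, 0.03]], [[0.44, 3.35, 1.29], [-0.03, 0.05, 0.03]], [[0.44, 3.35, 1.29], [-0.03, 0.05, 0.03]]]
```

jog_arm --steps '[[[0.4,3.4,0],[0,0,0]],[[0.4,3.4,0.5],[0,0,0]],[[0.5,3.4,1],[0,0,0]],[[0.5,3.4,1.5],[0,0,0]],[[0.4,2.8,1.5],[0,0,0]],[[0,0,0],[0,0,0]],[[0,0,0],[0,0,0]]]'

```text
t: 13.45
tool_pos: [0.5152, -0.2297, 0.3449]
tool_rot: [-3.113, -0.308, 0.028]
contact_force: [0.5, -0.0, -0.2]
opening: 0.047
```

```bash
python3 - <<'E'
from h import *
p,r=pose();print(p,r.as_matrix().round(4))
im=snap('wrist','w13.png')
plan([.516,-.2305,.271],down(11),4)
E
```

```text
[ 0.5152094  -0.22970743  0.34487239] [[ 0.9805  0.1958 -0.0193]
 [ 0.196  -0.9805  0.0112]
 [-0.0167 -0.0148 -0.9998]]
[[[0.05, 0.06, 1.84], [-0.21, 0.25, 0.08]], [[0.04, 0.05, 1.84], [-0.21, 0.25, 0.08]], [[0.04, 0.05, 1.84], [-0.21, 0.25, 0.08]], [[0.03, 0.04, 1.84], [-0.21, 0.25, 0.08]]]
```

View pics/w13.png

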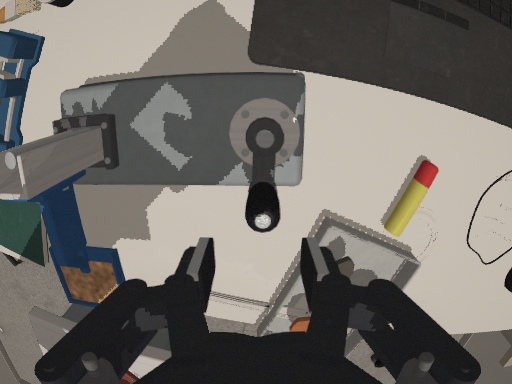

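```bash
python3 - <<'E'
from h import *
w=ctrl.camera_info('wrist')
k=wonz(w,(263,220.5),.139);h=wonz(w,(265,138),.094)
print(k,h,np.linalg.norm((k-h)[:2]))
E
```

```text
[ 0.51620028 -0.23030829  0.139     ] [ 0.56130665 -0.2227135   0.094     ] 0.04574128055475164
```

jog_arm --steps '[[[0.1,0.1,1.8],[-0.8,1.0,0.2]],[[0.1,0.05,1.8],[0,0,0]],[[0,0,1.8],[0,0,0]],[[0,0,0.5],[0,0,0]],[[0,0,0],[0,0,0]]]'

```text
t: 14.0
tool_pos: [0.5168, -0.2254, 0.2866]
tool_rot: [3.125, 0.313, 0.007]
contact_force: [0.2, 0.9, 0.6]
opening: 0.0468
```

```bash
python3 - <<'E'
from h import *
p,r=pose();print(p,r.as_matrix().round(4))
im=snap('wrist','w14.png')
plan([.516,-.2305,.271],down(11),1)
E
```

```text
[ 0.51682578 -0.2253765   0.2865787 ] [[ 9.802e-01  1.982e-01  4.400e-03]
 [ 1.982e-01 -9.802e-01 -5.000e-04]
 [ 4.200e-03  1.400e-03 -1.000e+00]]
[[[-0.2, 0.47, 1.6], [0.09, -0.26, 0.43]]]
```

View pics/w14.png

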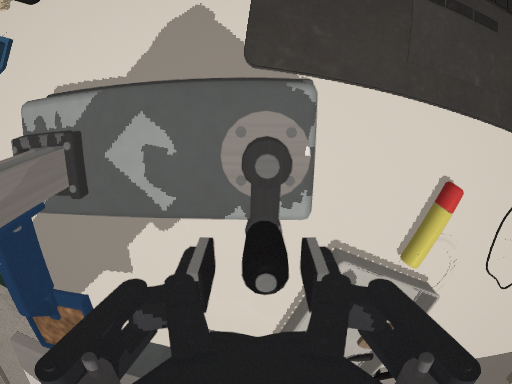

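jog_arm --steps '[[[-0.1,0.45,0.6],[0,0,0.4]],[[-0.1,0,0.8],[0,0,0]],[[0,0,0.2],[0,0,0]],[[0,0,0],[0,0,0]]]'

```text
t: 14.45
tool_pos: [0.5167, -0.2307, 0.2731]
tool_rot: [3.123, 0.301, 0.014]
contact_force: [-0.0, -0.2, 0.6]
opening: 0.047
```

```bash
python3 - <<'E'
from h import *
p,r=pose();print(p,r.as_matrix().round(4))
plan([.516,-.2305,.271],down(11),1)
E
```

```text
[ 0.51669237 -0.23073382  0.27313485] [[ 0.9815  0.1912  0.0095]
 [ 0.1912 -0.9815 -0.0036]
 [ 0.0086  0.0053 -0.9999]]
[[[-0.07, -0.04, 0.21], [0.3, -0.49, 0.02]]]
```

jog_arm --steps '[[[0,0,0.1],[0.3,-0.4,0]],[[0,0,0],[0,0,0]],[[0,0,0],[0,0,0]],[[0,0,0],[0,0,0]],[[0,0,0],[0,0,0]]]' --fingers -1 --grip_force 40

```text
t: 14.95
tool_pos: [0.5168, -0.2308, 0.2724]
tool_rot: [-3.126, -0.301, -0.001]
contact_force: [0.5, 1.0, -0.6]
opening: 0.0235
```

```bash
python3 - <<'E'
from h import *
p,r=pose();print(p,r.as_matrix().round(4))
im=snap('wrist','w15.png')
E
```

```text
[ 0.5167558  -0.23078518  0.27238365] [[ 9.816e-01  1.910e-01  6.000e-04]
 [ 1.910e-01 -9.816e-01  1.200e-03]
 [ 8.000e-04 -1.000e-03 -1.000e+00]]
```

View pics/w15.png

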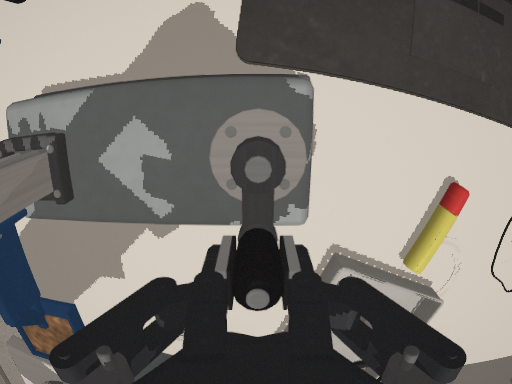

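```bash
cat >> h.py <<'E'
AX=np.array([.561,-.2222])
def crank(n,step,lead=0,rad=.045,zt=.2724):
    """rows to turn by step deg (world CCW +), from measured pose"""
    o=ctrl.get_obs();p,r=pose();v=p[:2]-AX;a=np.arctan2(v[1],v[0])
    print('t',o['t'],'ang',np.degrees(a).round(1),'rad',(np.linalg.norm(v)*1e3).round(1),'z',p[2].round(4),'F',o['contact_force'].round(1),'open',o['opening'].round(4),'tilt',r.as_matrix()[:2,2].round(4),'yaw',np.degrees(np.arctan2(r.as_matrix()[1,0],r.as_matrix()[0,0])).round(2))
    rows=[];cur=p.copy()
    fix=(r.inv()*down(11)).as_rotvec(degrees=True)
    for i in range(n):
        b=a+np.radians(step*(i+1)+lead); t=np.array([*(AX+rad*np.array([np.cos(b),np.sin(b)])),cur[2]+(zt-p[2])*(i==0)])
        rows.append([np.round(r.inv().apply(t-cur)*100,1).tolist(),np.round(fix,1).tolist() if i==0 else [0,0,0]]);cur=t
    print(rows)
E
python3 -c "
from h import *
crank(5,15)"
```

```text
Traceback (most recent call last):
  File "h.py", line 41, in crank
    print('t',o['t'],'ang',np.degrees(a).round(1),'rad',(np.linalg.norm(v)*1e3).round(1),'z',p[2].round(4),'F',o['contact_force'].round(1),'open',o['opening'].round(4),'tilt',r.as_matrix()[:2,2].round(4),'yaw',np.degrees(np.arctan2(r.as_matrix()[1,0],r.as_matrix()[0,0])).round(2))
                                                                                                                                                  ^^^^^^^^^^^^^^^^^^
AttributeError: 'float' object has no attribute 'round'
```

```bash
sed -i "s/o\['opening'\].round(4)/round(o['opening'],4)/" h.py; python3 -c "
from h import *
crank(5,15)"
```

```text
t 15.0 ang -169.0 rad 45.1 z 0.2724 F [ 0.1  0.2 -0.5] open 0.0231 tilt [0.0006 0.0011] yaw 11.01
[[[0.2, 1.2, -0.0], [-0.1, -0.0, 0.0]], [[0.4, 1.1, -0.0], [0, 0, 0]], [[0.7, 0.9, -0.0], [0, 0, 0]], [[0.9, 0.7, 0.0], [0, 0, 0]], [[1.1, 0.5, 0.0], [0, 0, 0]]]
```

jog_arm --steps '[[[0.2,1.2,0],[0,0,0]],[[0.4,1.1,0],[0,0,0]],[[0.7,0.9,0],[0,0,0]],[[0.9,0.7,0],[0,0,0]],[[1.1,0.5,0],[0,0,0]]]'

```text
t: 15.5
tool_pos: [0.5589, -0.2686, 0.2722]
tool_rot: [-3.12, -0.3, 0.005]
contact_force: [-2.0, 9.2, 4.2]
opening: 0.0235
```

```bash
python3 -c "
from h import *
crank(4,10)"
```

```text
t 15.5 ang -92.5 rad 46.5 z 0.2722 F [-2.   9.2  4.2] open 0.0235 tilt [-0.0037  0.0073] yaw 10.98
[[[0.8, -0.0, -0.0], [-0.5, 0.1, -0.0]], [[0.8, -0.0, -0.0], [0, 0, 0]], [[0.8, -0.2, -0.0], [0, 0, 0]], [[0.7, -0.3, 0.0], [0, 0, 0]]]
```

jog_arm --steps '[[[0.8,-0.1,0],[-0.3,0,0]],[[0.8,-0.1,0],[0,0,0]],[[0.7,-0.2,0],[0,0,0]]]'

```text
t: 15.8
tool_pos: [0.5835, -0.2616, 0.2723]
tool_rot: [-3.127, -0.3, 0.006]
contact_force: [-4.3, 1.7, 2.8]
opening: 0.0232
```

```bash
python3 -c "
from h import *
crank(4,8)"
```

```text
t 15.8 ang -60.3 rad 45.4 z 0.2723 F [-4.3  1.7  2.8] open 0.0232 tilt [-0.004  -0.0001] yaw 10.96
[[[0.6, -0.3, -0.0], [-0.0, 0.2, -0.0]], [[0.5, -0.3, -0.0], [0, 0, 0]], [[0.5, -0.4, -0.0], [0, 0, 0]], [[0.4, -0.5, -0.0], [0, 0, 0]]]
```

jog_arm --steps '[[[0.6,-0.3,0],[0,0.2,0]],[[0.5,-0.3,0],[0,0,0]],[[0.5,-0.4,0],[0,0,0]],[[0.4,-0.5,0],[0,0,0]]]'

```text
t: 16.2
tool_pos: [0.6017, -0.2421, 0.2724]
tool_rot: [3.126, 0.3, -0.003]
contact_force: [-3.5, -1.3, 1.3]
opening: 0.0236
```

```bash
python3 -c "
from h import *
crank(4,8)"
```

```text
t 16.2 ang -26.1 rad 45.3 z 0.2724 F [-3.5 -1.3  1.3] open 0.0236 tilt [-0.0018 -0.0014] yaw 10.97
[[[0.3, -0.5, -0.0], [0.1, 0.1, -0.0]], [[0.3, -0.6, -0.0], [0, 0, 0]], [[0.2, -0.6, -0.0], [0, 0, 0]], [[0.1, -0.6, -0.0], [0, 0, 0]]]
```

jog_arm --steps '[[[0.3,-0.5,0],[0,0,0]],[[0.3,-0.6,0],[0,0,0]],[[0.2,-0.6,0],[0,0,0]],[[0.1,-0.6,0],[0,0,0]]]'

```text
t: 16.6
tool_pos: [0.6063, -0.2165, 0.2723]
tool_rot: [3.123, 0.3, -0.004]
contact_force: [-4.6, -3.6, 2.0]
opening: 0.0233
```

```bash
python3 -c "
from h import *
crank(4,8)"
```

```text
t 16.6 ang 7.2 rad 45.7 z 0.2723 F [-4.6 -3.6  2. ] open 0.0233 tilt [-0.0022 -0.0044] yaw 10.97
[[[-0.1, -0.6, -0.0], [0.2, 0.2, -0.0]], [[-0.1, -0.6, -0.0], [0, 0, 0]], [[-0.2, -0.6, -0.0], [0, 0, 0]], [[-0.3, -0.6, -0.0], [0, 0, 0]]]
```

jog_arm --steps '[[[-0.1,-0.6,0],[0.2,0.2,0]],[[-0.1,-0.6,0],[0,0,0]],[[-0.2,-0.6,0],[0,0,0]],[[-0.3,-0.6,0],[0,0,0]]]'

```text
t: 17.0
tool_pos: [0.5963, -0.1955, 0.2728]
tool_rot: [3.11, 0.3, 0.023]
contact_force: [20.3, -30.1, -18.9]
opening: 0.0233
```

```bash
python3 -c "
from h import *
crank(4,8)"
```

```text
t 17.0 ang 37.2 rad 44.3 z 0.2728 F [ 20.3 -30.1 -18.9] open 0.0233 tilt [ 0.0159 -0.0153] yaw 11.01
[[[-0.3, -0.6, 0.0], [1.0, -0.7, 0.0]], [[-0.4, -0.5, -0.0], [0, 0, 0]], [[-0.5, -0.4, -0.0], [0, 0, 0]], [[-0.5, -0.4, -0.0], [0, 0, 0]]]
```

jog_arm --steps '[[[0,0,0],[0.5,-0.3,0]],[[0,0,0],[0,0,0]]]'

```text
t: 17.2
tool_pos: [0.5969, -0.1967, 0.2723]
tool_rot: [3.112, 0.298, 0.025]
contact_force: [-1.9, 0.4, 2.6]
opening: 0.0233
```

```bash
python3 -c "
from h import *
crank(4,5)
im=snap('wrist','w16.png')"
```

```text
t 17.2 ang 35.4 rad 44.0 z 0.2723 F [-1.9  0.4  2.6] open 0.0233 tilt [ 0.0176 -0.0132] yaw 10.94
[[[-0.1, -0.4, -0.0], [0.9, -0.8, -0.1]], [[-0.2, -0.3, -0.0], [0, 0, 0]], [[-0.2, -0.3, -0.0], [0, 0, 0]], [[-0.3, -0.3, -0.0], [0, 0, 0]]]
```

View pics/w16.png

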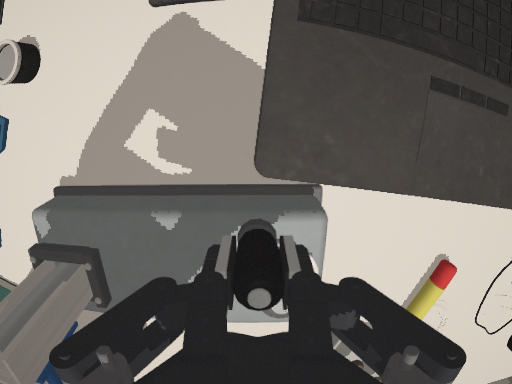

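```bash
sed -i "s/p,r=pose();v=p\[:2\]-AX/p,r=pose();p=p+.155*r.as_matrix()[:,2];v=p[:2]-AX/; s/zt=.2724/zt=.1174/" h.py; python3 -c "
from h import *
crank(4,5)"
```

```text
t 17.25 ang 31.4 rad 45.2 z 0.1174 F [ 0.7 -5.  -1.9] open 0.023 tilt [ 0.0173 -0.0133] yaw 10.95
[[[-0.2, -0.4, -0.0], [0.9, -0.8, -0.1]], [[-0.2, -0.3, -0.0], [0, 0, 0]], [[-0.2, -0.3, -0.0], [0, 0, 0]], [[-0.2, -0.3, -0.0], [0, 0, 0]]]
```

jog_arm --steps '[[[-0.2,0.1,0],[0.9,-0.8,0]],[[0,0,0],[0,0,0]]]'

```text
t: 17.45
tool_pos: [0.5973, -0.1982, 0.2724]
tool_rot: [3.122, 0.298, 0.023]
contact_force: [-1.9, -4.1, -1.0]
opening: 0.0236
```

```bash
python3 -c "
from h import *
crank(4,5)"
```

```text
t 17.45 ang 31.2 rad 45.2 z 0.1174 F [-1.9 -4.1 -1. ] open 0.0236 tilt [ 0.0153 -0.0039] yaw 10.92
[[[-0.2, -0.4, -0.0], [0.4, -0.8, -0.1]], [[-0.2, -0.3, -0.0], [0, 0, 0]], [[-0.2, -0.3, -0.0], [0, 0, 0]], [[-0.2, -0.3, -0.0], [0, 0, 0]]]
```

```bash
cat >> h.py <<'E'
def crank(n,step,rad=.045,zt=.1174):
    o=ctrl.get_obs();p,r=pose();g=p+.155*r.as_matrix()[:,2];v=g[:2]-AX;a=np.arctan2(v[1],v[0])
    tg=np.array([-np.sin(a),np.cos(a)]);F=o['contact_force']
    print('t',o['t'],'ang',np.degrees(a).round(1),'rad',(np.linalg.norm(v)*1e3).round(1),'z',g[2].round(4),'F',F.round(1),'Ftan',(F[:2]@tg).round(1),'Frad',(F[:2]@v/np.linalg.norm(v)).round(1),'open',round(o['opening'],4),'tilt',r.as_matrix()[:2,2].round(4))
    rows=[];cur=p.copy();rc=r;fix=r.inv()*down(11)
    for i in range(n):
        b=a+np.radians(step*(i+1)); t=np.array([*(AX+rad*np.array([np.cos(b),np.sin(b)])),zt+.155])
        rows.append([np.round(rc.inv().apply(t-cur)*100,1).tolist(),np.round(fix.as_rotvec(degrees=True),1).tolist() if i==0 else [0,0,0]]);cur=t;rc=down(11)
    print(rows)
E
python3 -c "
from h import *
crank(3,8)"
```

```text
t 17.45 ang 31.2 rad 45.2 z 0.1174 F [-1.9 -4.1 -1. ] Ftan -2.5 Frad -3.8 open 0.0236 tilt [ 0.0153 -0.0039]
[[[-0.1, -0.5, -0.0], [0.4, -0.8, -0.1]], [[-0.3, -0.5, 0.0], [0, 0, 0]], [[-0.4, -0.5, 0.0], [0, 0, 0]]]
```

jog_arm --steps '[[[-0.1,-0.5,0],[0.4,-0.8,0]],[[-0.3,-0.5,0],[0,0,0]]]'

```text
t: 17.65
tool_pos: [0.595, -0.1944, 0.2727]
tool_rot: [3.102, 0.296, 0.035]
contact_force: [18.6, -19.4, -17.1]
opening: 0.0233
```

```bash
python3 -c "
from h import *
crank(8,-15)"
```

```text
t 17.65 ang 32.7 rad 44.9 z 0.1178 F [ 18.6 -19.4 -17.1] Ftan -26.4 Frad 5.2 open 0.0233 tilt [ 0.0247 -0.023 ]
[[[0.6, 1.6, 0.1], [1.6, -1.1, -0.1]], [[-0.0, 1.2, 0.0], [0, 0, 0]], [[-0.3, 1.1, 0.0], [0, 0, 0]], [[-0.6, 1.0, 0.0], [0, 0, 0]], [[-0.8, 0.8, 0.0], [0, 0, 0]], [[-1.0, 0.6, 0.0], [0, 0, 0]], [[-1.1, 0.3, 0.0], [0, 0, 0]], [[-1.2, -0.0, 0.0], [0, 0, 0]]]
```

```bash
python3 -c "
from h import *
snap('side','side4.png');im=snap('scene','scene4.png');crop(im,(180,60,340,260),'scene4c.png',3)
crank(8,-15)"
```

```text
t 17.75 ang 32.7 rad 44.9 z 0.1178 F [ 18.  -21.  -16.3] Ftan -27.4 Frad 3.8 open 0.0235 tilt [ 0.0252 -0.0229]
[[[0.6, 1.6, 0.1], [1.6, -1.2, -0.1]], [[-0.0, 1.2, 0.0], [0, 0, 0]], [[-0.3, 1.1, 0.0], [0, 0, 0]], [[-0.6, 1.0, 0.0], [0, 0, 0]], [[-0.8, 0.8, 0.0], [0, 0, 0]], [[-1.0, 0.6, 0.0], [0, 0, 0]], [[-1.1, 0.3, 0.0], [0, 0, 0]], [[-1.2, -0.0, 0.0], [0, 0, 0]]]
```

View pics/side4.png

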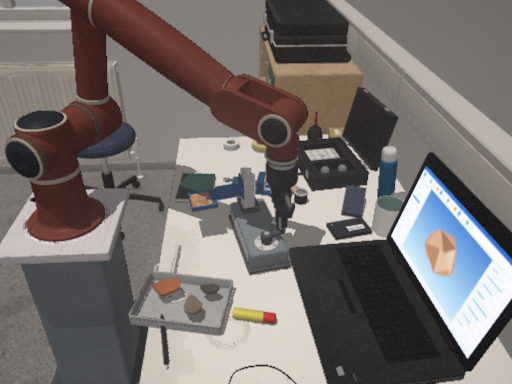

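View pics/scene4c.png

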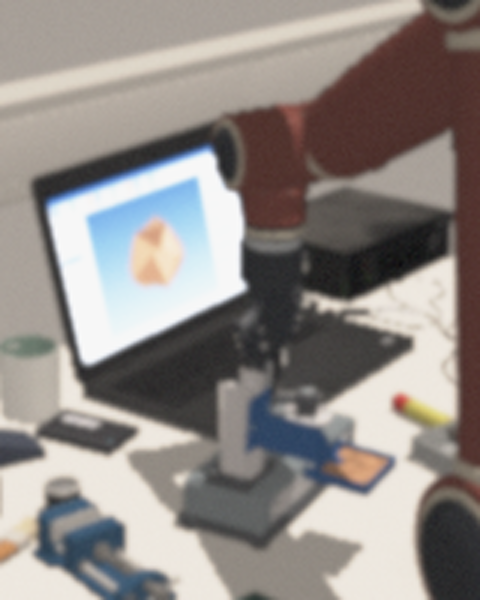

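jog_arm --steps '[[[0.5,1.2,0],[1.6,-1.2,0]],[[0,1.2,0],[0,0,0]],[[-0.3,1.1,0],[0,0,0]],[[-0.6,1.0,0],[0,0,0]],[[-0.8,0.8,0],[0,0,0]]]'

```text
t: 18.25
tool_pos: [0.597, -0.2459, 0.2725]
tool_rot: [-3.12, -0.301, -0.03]
contact_force: [7.8, -0.3, -5.2]
opening: 0.0232
```

```bash
python3 -c "
from h import *
crank(8,-18)"
```

```text
t 18.25 ang -29.9 rad 44.7 z 0.1176 F [ 7.8 -0.3 -5.2] Ftan 3.7 Frad 6.9 open 0.0232 tilt [0.0183 0.0091]
[[[-0.8, 0.8, -0.0], [-0.3, -1.1, 0.0]], [[-1.3, 0.5, 0.0], [0, 0, 0]], [[-1.4, 0.1, 0.0], [0, 0, 0]], [[-1.4, -0.3, 0.0], [0, 0, 0]], [[-1.2, -0.7, 0.0], [0, 0, 0]], [[-0.9, -1.1, 0.0], [0, 0, 0]], [[-0.5, -1.3, 0.0], [0, 0, 0]], [[-0.1, -1.4, 0.0], [0, 0, 0]]]
```

jog_arm --steps '[[[-0.8,0.8,0],[-0.3,-1.1,0]],[[-1.3,0.5,0],[0,0,0]],[[-1.4,0.1,0],[0,0,0]],[[-1.4,-0.3,0],[0,0,0]],[[-1.2,-0.7,0],[0,0,0]],[[-0.9,-1.1,0],[0,0,0]]]'

```text
t: 18.85
tool_pos: [0.524, -0.2522, 0.2723]
tool_rot: [-3.123, -0.299, -0.022]
contact_force: [10.0, 3.5, -2.8]
opening: 0.0233
```

```bash
python3 -c "
from h import *
crank(8,-18)"
```

```text
t 18.85 ang -140.2 rad 45.4 z 0.1173 F [10.   3.5 -2.8] Ftan 3.7 Frad -9.9 open 0.0233 tilt [0.0138 0.0058]
[[[-0.2, -1.4, -0.0], [-0.2, -0.8, -0.1]], [[-0.0, -1.4, 0.0], [0, 0, 0]], [[0.4, -1.4, 0.0], [0, 0, 0]], [[0.8, -1.2, 0.0], [0, 0, 0]], [[1.1, -0.9, 0.0], [0, 0, 0]], [[1.3, -0.5, 0.0], [0, 0, 0]], [[1.4, -0.0, 0.0], [0, 0, 0]], [[1.4, 0.4, 0.0], [0, 0, 0]]]
```

Works well; cumulative −171.7° from the stop. Continue with full 8-row calls.

jog_arm --steps '[[[-0.2,-1.4,0],[-0.2,-0.8,0]],[[0,-1.4,0],[0,0,0]],[[0.4,-1.4,0],[0,0,0]],[[0.8,-1.2,0],[0,0,0]],[[1.1,-0.9,0],[0,0,0]],[[1.3,-0.5,0],[0,0,0]],[[1.4,0,0],[0,0,0]]]'

```text
t: 19.55
tool_pos: [0.5514, -0.176, 0.2723]
tool_rot: [3.115, 0.292, 0.012]
contact_force: [-3.9, 3.9, 4.5]
opening: 0.0234
```

```bash
python3 -c "
from h import *
crank(8,-18)"
```

```text
t 19.55 ang 100.5 rad 45.1 z 0.1173 F [-3.9  3.9  4.5] Ftan 3.1 Frad 4.5 open 0.0234 tilt [ 0.0087 -0.0117]
[[[1.5, 0.4, 0.0], [0.8, -0.4, -0.3]], [[1.2, 0.6, 0.0], [0, 0, 0]], [[1.0, 1.0, 0.0], [0, 0, 0]], [[0.6, 1.3, 0.0], [0, 0, 0]], [[0.2, 1.4, 0.0], [0, 0, 0]], [[-0.2, 1.4, 0.0], [0, 0, 0]], [[-0.6, 1.2, 0.0], [0, 0, 0]], [[-1.0, 1.0, 0.0], [0, 0, 0]]]
```

jog_arm --steps '[[[1.5,0.3,0],[0.8,-0.4,-0.3]],[[1.2,0.6,0],[0,0,0]],[[1.0,1.0,0],[0,0,0]],[[0.6,1.3,0],[0,0,0]],[[0.2,1.4,0],[0,0,0]],[[-0.2,1.4,0],[0,0,0]],[[-0.6,1.2,0],[0,0,0]]]'

```text
t: 20.25
tool_pos: [0.6036, -0.2413, 0.2723]
tool_rot: [-3.121, -0.308, 0.011]
contact_force: [-3.7, 5.5, 3.7]
opening: 0.0232
```

```bash
python3 -c "
from h import *
crank(8,-18)"
```

```text
t 20.25 ang -23.9 rad 45.3 z 0.1173 F [-3.7  5.5  3.7] Ftan 3.6 Frad -5.6 open 0.0232 tilt [-0.0077  0.0049]
[[[-1.1, 0.9, -0.0], [-0.4, 0.4, 0.3]], [[-1.2, 0.7, 0.0], [0, 0, 0]], [[-1.4, 0.2, 0.0], [0, 0, 0]], [[-1.4, -0.2, 0.0], [0, 0, 0]], [[-1.3, -0.6, 0.0], [0, 0, 0]], [[-1.0, -1.0, 0.0], [0, 0, 0]], [[-0.7, -1.2, 0.0], [0, 0, 0]], [[-0.2, -1.4, 0.0], [0, 0, 0]]]
```

Cumulative −415° (one turn + 55°).

jog_arm --steps '[[[-1.1,0.9,0],[-0.4,0.4,0.3]],[[-1.2,0.7,0],[0,0,0]],[[-1.4,0.2,0],[0,0,0]],[[-1.4,-0.2,0],[0,0,0]],[[-1.3,-0.6,0],[0,0,0]],[[-1.0,-1.0,0],[0,0,0]],[[-0.7,-1.2,0],[0,0,0]],[[-0.2,-1.4,0],[0,0,0]]]'

```text
t: 21.05
tool_pos: [0.5127, -0.2341, 0.2724]
tool_rot: [-3.119, -0.281, -0.044]
contact_force: [8.6, -2.2, -5.0]
opening: 0.0233
```

```bash
python3 -c "
from h import *
crank(8,-18)"
```

```text
t 21.05 ang -167.1 rad 45.3 z 0.1174 F [ 8.6 -2.2 -5. ] Ftan 4.1 Frad -7.9 open 0.0233 tilt [0.0269 0.0118]
[[[0.6, -1.5, 0.0], [-0.4, -1.6, -0.7]], [[0.6, -1.3, 0.0], [0, 0, 0]], [[1.0, -1.0, 0.0], [0, 0, 0]], [[1.2, -0.7, 0.0], [0, 0, 0]], [[1.4, -0.3, 0.0], [0, 0, 0]], [[1.4, 0.2, 0.0], [0, 0, 0]], [[1.3, 0.6, 0.0], [0, 0, 0]], [[1.0, 1.0, 0.0], [0, 0, 0]]]
```

Cumulative −558.6°.

jog_arm --steps '[[[0.6,-1.5,0],[-0.4,-1.6,-0.7]],[[0.6,-1.3,0],[0,0,0]],[[1.0,-1.0,0],[0,0,0]],[[1.2,-0.7,0],[0,0,0]],[[1.4,-0.3,0],[0,0,0]],[[1.4,0.2,0],[0,0,0]],[[1.3,0.6,0],[0,0,0]]]'

```text
t: 21.75
tool_pos: [0.5732, -0.1795, 0.2723]
tool_rot: [-3.121, -0.29, 0.017]
contact_force: [-1.6, 6.5, 4.2]
opening: 0.0236
```

```bash
python3 -c "
from h import *
crank(8,-18)"
```

```text
t 21.75 ang 76.6 rad 44.8 z 0.1173 F [-1.6  6.5  4.2] Ftan 3.1 Frad 6.0 open 0.0236 tilt [-0.0117  0.0056]
[[[1.0, 0.6, -0.0], [-0.4, 0.6, -0.4]], [[0.9, 1.1, 0.0], [0, 0, 0]], [[0.5, 1.3, 0.0], [0, 0, 0]], [[0.1, 1.4, 0.0], [0, 0, 0]], [[-0.4, 1.4, 0.0], [0, 0, 0]], [[-0.8, 1.2, 0.0], [0, 0, 0]], [[-1.1, 0.9, 0.0], [0, 0, 0]], [[-1.3, 0.5, 0.0], [0, 0, 0]]]
```

Cumulative −674.9°.

jog_arm --steps '[[[1.0,0.6,0],[-0.4,0.6,-0.4]],[[0.9,1.1,0],[0,0,0]],[[0.5,1.3,0],[0,0,0]],[[0.1,1.4,0],[0,0,0]],[[-0.4,1.4,0],[0,0,0]],[[-0.8,1.2,0],[0,0,0]],[[-1.1,0.9,0],[0,0,0]],[[-1.3,0.5,0],[0,0,0]]]'

```text
t: 22.55
tool_pos: [0.5775, -0.2677, 0.2721]
tool_rot: [-3.111, -0.299, 0.011]
contact_force: [-1.3, 14.4, 6.8]
opening: 0.0236
```

```bash
python3 -c "
from h import *
crank(8,-18)"
```

```text
t 22.55 ang -70.6 rad 45.6 z 0.1171 F [-1.3 14.4  6.8] Ftan 3.6 Frad -14.0 open 0.0236 tilt [-0.0085  0.0157]
[[[-1.5, -0.3, -0.0], [-1.0, 0.3, -0.0]], [[-1.3, -0.4, 0.0], [0, 0, 0]], [[-1.1, -0.8, 0.0], [0, 0, 0]], [[-0.8, -1.1, 0.0], [0, 0, 0]], [[-0.4, -1.3, 0.0], [0, 0, 0]], [[0.0, -1.4, 0.0], [0, 0, 0]], [[0.4, -1.3, 0.0], [0, 0, 0]], [[0.8, -1.1, 0.0], [0, 0, 0]]]
```

Cumulative −822°; 258° to go.

jog_arm --steps '[[[-1.5,-0.3,0],[-1.0,0.3,0]],[[-1.3,-0.4,0],[0,0,0]],[[-1.1,-0.8,0],[0,0,0]],[[-0.8,-1.1,0],[0,0,0]],[[-0.4,-1.3,0],[0,0,0]],[[0,-1.4,0],[0,0,0]],[[0.4,-1.3,0],[0,0,0]],[[0.8,-1.1,0],[0,0,0]]]'

```text
t: 23.35
tool_pos: [0.5187, -0.2053, 0.2723]
tool_rot: [3.124, 0.283, 0.005]
contact_force: [-9.2, -0.8, 5.5]
opening: 0.0238
```

```bash
python3 -c "
from h import *
crank(6,-18)"
```

```text
t 23.35 ang 158.9 rad 44.8 z 0.1173 F [-9.2 -0.8  5.5] Ftan 4.0 Frad 8.3 open 0.0238 tilt [ 0.0033 -0.005 ]
[[[0.9, -1.0, -0.0], [0.3, -0.1, -0.7]], [[1.2, -0.7, 0.0], [0, 0, 0]], [[1.4, -0.3, 0.0], [0, 0, 0]], [[1.4, 0.1, 0.0], [0, 0, 0]], [[1.3, 0.6, 0.0], [0, 0, 0]], [[1.1, 0.9, 0.0], [0, 0, 0]]]
```

jog_arm --steps '[[[0.9,-1.0,0],[0.3,-0.1,-0.7]],[[1.2,-0.7,0],[0,0,0]],[[1.4,-0.3,0],[0,0,0]],[[1.4,0.1,0],[0,0,0]],[[1.3,0.6,0],[0,0,0]],[[0.5,0.5,0],[0,0,0]],[[0,0,0],[0,0,0]]]'

```text
t: 24.05
tool_pos: [0.5867, -0.1836, 0.2723]
tool_rot: [3.123, 0.303, -0.01]
contact_force: [-3.4, -3.4, 2.9]
opening: 0.023
```

```bash
python3 -c "
from h import *
crank(4,-6)"
```

```text
t 24.05 ang 56.7 rad 45.3 z 0.1173 F [-3.4 -3.4  2.9] Ftan 1.0 Frad -4.7 open 0.023 tilt [-0.0058 -0.0048]
[[[0.2, 0.4, -0.0], [0.2, 0.4, 0.1]], [[0.3, 0.4, 0.0], [0, 0, 0]], [[0.2, 0.4, 0.0], [0, 0, 0]], [[0.2, 0.4, 0.0], [0, 0, 0]]]
```

jog_arm --steps '[[[0.2,0.4,0],[0.2,0.4,0.1]],[[0.3,0.4,0],[0,0,0]],[[0.2,0.4,0],[0,0,0]],[[0.2,0.4,0],[0,0,0]],[[0,0,0],[0,0,0]],[[0,0,0],[0,0,0]]]'

```text
t: 24.65
tool_pos: [0.5991, -0.1981, 0.2723]
tool_rot: [-3.125, -0.299, 0.001]
contact_force: [-3.4, 0.8, 3.1]
opening: 0.0234
```

```bash
python3 -c "
from h import *
crank(1,-4)"
```

```text
t 24.65 ang 32.9 rad 45.2 z 0.1173 F [-3.4  0.8  3.1] Ftan 2.5 Frad -2.4 open 0.0234 tilt [-0.0011  0.0025]
[[[0.1, 0.3, -0.0], [-0.2, 0.0, -0.1]]]
```

jog_arm --steps '[[[0,0,0],[0,0,0]],[[0,0,0],[0,0,0]],[[0,0,0],[0,0,0]],[[0,0,0],[0,0,0]]]' --fingers 0.1

```text
t: 25.05
tool_pos: [0.5994, -0.1975, 0.2711]
tool_rot: [-3.125, -0.299, -0.004]
contact_force: [-0.1, 0.8, 0.1]
opening: 0.047
```

jog_arm --steps '[[[0,0,-2],[0,0,0]],[[0,0,-4],[0,0,0]],[[0,0,-4],[0,0,0]],[[-3,0,-3],[0,0,0]],[[-4,0,-2],[0,0,0]],[[-3,0,0],[0,0,0]],[[0,0,0],[0,0,0]],[[0,0,0],[0,0,0]]]'

```text
t: 25.85
tool_pos: [0.4984, -0.2167, 0.426]
tool_rot: [-3.125, -0.302, -0.005]
contact_force: [-0.0, -0.2, -0.2]
opening: 0.047
```

```bash
python3 - <<'E'
from h import *
print(pose()[0],ctrl.get_obs()['contact_force'])
im=snap('wrist','w20.png')
for n,rr in [('scene',(200,160,320,260)),('side',(190,120,310,270))]:
    im=snap(n,n+'5.png');crop(im,rr,n+'5c.png',4)
E
```

```text
[ 0.49840791 -0.21673878  0.42595602] [-0.02791639 -0.21359074 -0.18940964]
```

View pics/w20.png

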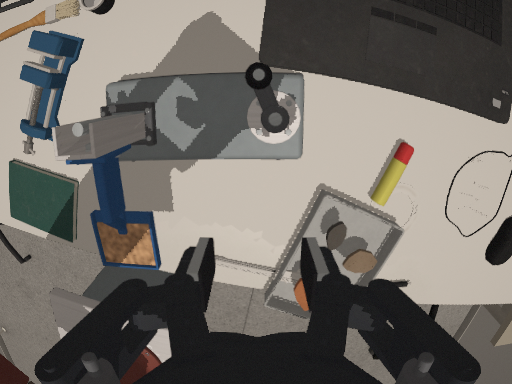

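View pics/side5c.png

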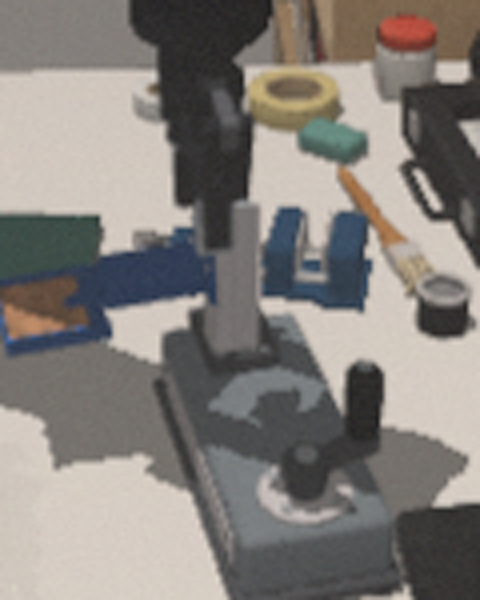

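View pics/scene5c.png

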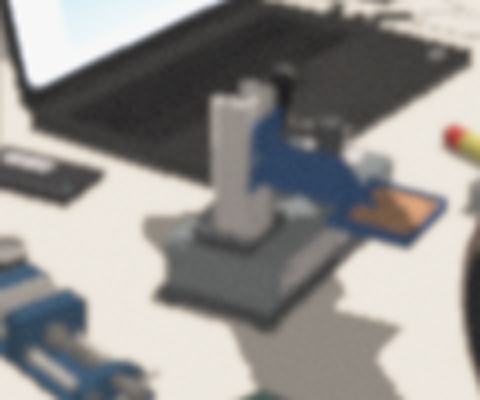

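```bash
python3 - <<'E'
from h import *
im=cv2.imread('pics/w20.png')[:,:,::-1]
crop(im,(230,55,310,155),'w20k.png',6)
crop(im,(40,100,170,275),'w20b.png',4)
w=ctrl.camera_info('wrist')
k=wonz(w,(258,75),.139);h=wonz(w,(275,120),.094);print(k,h,np.degrees(np.arctan2(*(k-h)[1::-1])),np.linalg.norm((k-h)[:2]))
v=k[:2]-AX;print(np.degrees(np.arctan2(v[1],v[0])))
E
```

```text
[ 0.59784357 -0.19749394  0.139     ] [ 0.55988945 -0.22228475  0.094     ] 33.1516976741191 0.04533320699010545
33.84447219411663
```

View pics/w20k.png

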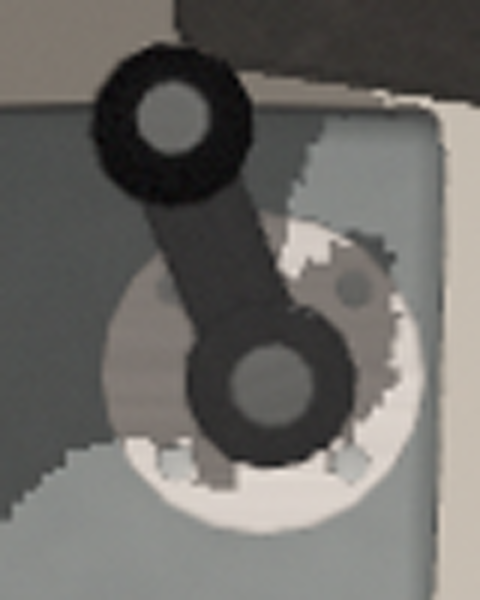

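View pics/w20b.png

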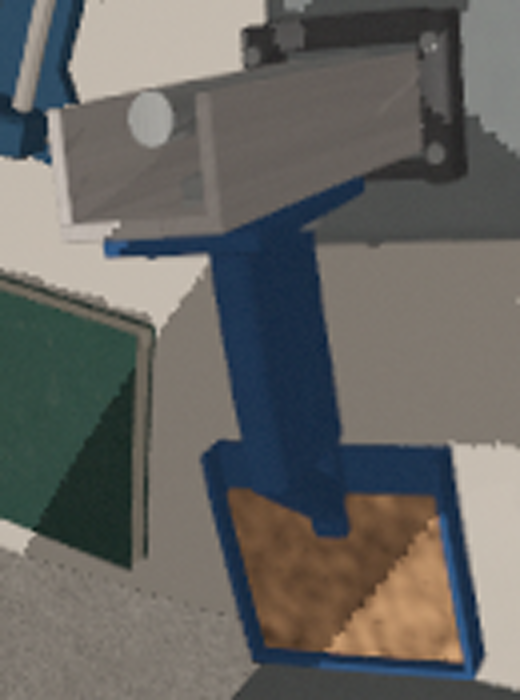

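```bash
python3 -c "
from h import *
print(ctrl.finish_job())"
```

```text
the job is handed in; nothing more can be done
None
```

I hung the bracket in the upper two slots and wound the crank down to the bottom stop. I then wound it up three turns, let go and handed the job in at about 26 s of the 72 s allowed. `finish_job` gives no verdict, so the result rests on the checks below.

- **Bracket:** both hooks showed inside the slots in the wrist view. It lowered about 9 mm and then pushed back with about 27 N, so I took it as home. After winding it still hung level against the post.
- **Bottom stop:** the crank had turned down about 200° (0.56 turns) when it went hard, at a crank angle of about 31.5°. A second push gave the same angle, with 26–36 N along the turn. Nothing else was near the gripper that could have blocked it.
- **Three turns up:** the measured tool poses add up to about 1079° of the 1080° wanted. After release the wrist camera put the crank at about 33°, against the 31.5° of the stop. That is within the 30° allowed, and no reading disagreed beyond 2–3°.
- **Not measured:** I did not check the post's height directly, because the cameras are only good to about 2 mm. It follows from the crank count.
- **Bystanders:** the glue stick, loupe and putty look unmoved in the last pictures. The gripper was clear of everything, with contact force near zero.

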